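# Restock the empty sleeves of the spice carrier

## Task

Fill the two empty sleeves of the spice carrier with the two spare jars, upright and right down on the sleeve floor, leaving the jars that are already in it alone. The spare that has fallen over must first be stood upright on the worktop and let go, so that its contents settle, before it goes into the carrier; do not drop any jar or disturb the other things.

Things in the scene. Friction and masses are not known exactly. Their poses are not given: they have to be found in the camera images.
- jar_a: spice jar: glass with a red screw cap, 106 high, body 42 in diameter, cap 44.6 in diameter from 85 to 106 above the foot, 0.11 kg; origin at the centre of its foot, z towards the cap. All six jars serve alike. Starts upright in one of the six sleeves of the carrier (which one varies); stays there.
- jar_b: spice jar: glass with a red screw cap, 106 high, body 42 in diameter, cap 44.6 in diameter from 85 to 106 above the foot, 0.11 kg; origin at the centre of its foot, z towards the cap. All six jars serve alike. Starts upright in one of the six sleeves of the carrier (which one varies); stays there.
- jar_c: spice jar: glass with a red screw cap, 106 high, body 42 in diameter, cap 44.6 in diameter from 85 to 106 above the foot, 0.11 kg; origin at the centre of its foot, z towards the cap. All six jars serve alike. Starts upright in one of the six sleeves of the carrier (which one varies); stays there.
- jar_d: spice jar: glass with a red screw cap, 106 high, body 42 in diameter, cap 44.6 in diameter from 85 to 106 above the foot, 0.11 kg; origin at the centre of its foot, z towards the cap. All six jars serve alike. Starts upright in one of the six sleeves of the carrier (which one varies); stays there.
- jar_e: spice jar: glass with a red screw cap, 106 high, body 42 in diameter, cap 44.6 in diameter from 85 to 106 above the foot, 0.11 kg; origin at the centre of its foot, z towards the cap. All six jars serve alike. Spare; starts lying on its side on the worktop, to the left and near the robot, cap pointing to the left or to the left and back towards the robot (its yaw varies).
- jar_f: spice jar: glass with a red screw cap, 106 high, body 42 in diameter, cap 44.6 in diameter from 85 to 106 above the foot, 0.11 kg; origin at the centre of its foot, z towards the cap. All six jars serve alike. Spare; starts standing upright on the worktop, near the robot, right of the lying one.
- rack: low steel carrier tray, fixed, 142 (its x) by about 200 (its y), 14 high at its rims, a low wire handle (60 high) at each y end; origin at the centre of its underside. It carries six square open-topped grey metal sleeves in two rows of three, pitch 70 along its x (between the rows) and 58 along its y (within a row).
- slot_0 (a point): centre of the inner floor of a sleeve, 8.5 above the worktop; sleeve 51 wide inside, wall 2.5, its top 50 above the worktop; axes as the tray's. Four sleeves hold a jar at the start, two are empty; which ones varies.
- slot_1 (a point): centre of the inner floor of a sleeve, 8.5 above the worktop; sleeve 51 wide inside, wall 2.5, its top 50 above the worktop; axes as the tray's. Four sleeves hold a jar at the start, two are empty; which ones varies.
- slot_2 (a point): centre of the inner floor of a sleeve, 8.5 above the worktop; sleeve 51 wide inside, wall 2.5, its top 50 above the worktop; axes as the tray's. Four sleeves hold a jar at the start, two are empty; which ones varies.
- slot_3 (a point): centre of the inner floor of a sleeve, 8.5 above the worktop; sleeve 51 wide inside, wall 2.5, its top 50 above the worktop; axes as the tray's. Four sleeves hold a jar at the start, two are empty; which ones varies.
- slot_4 (a point): centre of the inner floor of a sleeve, 8.5 above the worktop; sleeve 51 wide inside, wall 2.5, its top 50 above the worktop; axes as the tray's. Four sleeves hold a jar at the start, two are empty; which ones varies.
- slot_5 (a point): centre of the inner floor of a sleeve, 8.5 above the worktop; sleeve 51 wide inside, wall 2.5, its top 50 above the worktop; axes as the tray's. Four sleeves hold a jar at the start, two are empty; which ones varies.
- pump_dispenser: obstacle, fixed: tall white pump bottle between the lying jar and the far end of the carrier, 120 in diameter, 320 high with its pump head, whose nozzle overhangs a little towards the robot; origin at the centre of its underside. On the other side of the work, beyond the right edge of the worktop (y below 0.04), a wall post 0.2 m deep (x 0.29 to 0.49) rises higher than the arm.
- salt_shaker: bystander: glass salt shaker with a grey top, 44 in diameter, 90 high; origin at the centre of its underside.
- tomato_tin: bystander: food tin, 75 in diameter, 58 high; origin at the centre of its underside.
- ramekin_0: bystander: small brown ramekin, 69 in diameter, 34 high; origin at the centre of its underside.
There are look-alikes about, which are no part of the job. Leave any blue or purple look-alike of the jar_f alone.

How it is judged:
On the way, in this order (a step that is already met when the one before it is completed fails the run):
1. the fallen jar (jar_e) stands upright on the worktop, let go (angle between jar_e's own z axis and vertical below 0.12 rad and height (world z) of jar_e below 0.005 m and contact force between the fingers and jar_e below 0.05 N and linear speed of jar_e below 0.03 m/s), for 0.2 s.
2. every sleeve holds an upright jar, down on its floor, and the spares are let go ((distance between jar_e and slot_0 below 0.011 m or distance between jar_e and slot_1 below 0.011 m or distance between jar_e and slot_2 below 0.011 m or distance between jar_e and slot_3 below 0.011 m or distance between jar_e and slot_4 below 0.011 m or distance between jar_e and slot_5 below 0.011 m) and (distance between jar_f and slot_0 below 0.011 m or distance between jar_f and slot_1 below 0.011 m or distance between jar_f and slot_2 below 0.011 m or distance between jar_f and slot_3 below 0.011 m or distance between jar_f and slot_4 below 0.011 m or distance between jar_f and slot_5 below 0.011 m) and angle between each of jar_e, jar_f's own z axis and vertical below 0.12 rad and distance of each of jar_a, jar_b, jar_c, jar_d from where it was at the start of the episode below 0.02 m and contact force between the fingers and jar_e below 0.05 N and contact force between the fingers and jar_f below 0.05 N), for 0.2 s.
At the end, for the whole second after the job is handed in: Both spares upright (within 0.12 rad) in a sleeve each, foot within 11 mm of the centre of the sleeve floor, released and at rest (under 0.02 m/s); the four other jars still in their sleeves (within 20 mm of their start) (all of step 2 and linear speed of each of jar_e, jar_f below 0.02 m/s); the robot touches nothing.
It fails at once if a jar already in the carrier is moved more than 20 mm (distance of any of jar_a, jar_b, jar_c, jar_d from where it was at the start of the episode above 0.02 m).
It fails at once if a spare jar is dropped (faster than 0.7 m/s while not held) ((linear speed of jar_e above 0.7 m/s and contact force between the fingers and jar_e below 0.05 N) or (linear speed of jar_f above 0.7 m/s and contact force between the fingers and jar_f below 0.05 N)).
It fails at once if the salt shaker, tin or ramekin is moved more than 30 mm (distance of any of salt_shaker, tomato_tin, ramekin_0 from where it was at the start of the episode above 0.03 m).
It also fails if it takes over 58 s, if anything falls off the work surface, if the arm or the gripper's body presses on something with over 40 N, if the wrist force passes 120 N, or if a joint passes its speed limit or range.

## Robot

A 7-joint arm with a two-finger parallel gripper is mounted at the origin on a cart in front of the work surface, level with it; the furniture and walls round the work are solid. World frame = base frame: x ahead of the robot, y to its left, z up, the work surface at z = 0. Lengths are in m, angles in rad, forces in N, time in s.
With the tool pointing down it reaches from about 0.4 to 0.85 m from the base axis. Payload 4.5 kg.
Tool frame: the origin (TCP) lies between the finger pads; the fingertips stand r.tip_reach ahead of it and the grasp point (between the pads) lies 3 mm ahead of it (r.tip_reach is the distance from the TCP to the fingertips, in m); z points along the fingers, y is the line along which they close (so a half turn about z gives the same grasp; the last joint's range is limited). The gripper opens to 88 mm and grips with 3 to 60 N. Pads are 18 mm wide; open, the fingers measure 123 mm over their backs; the gripper's body (75 mm by 187 mm) begins 45 mm behind the grasp point.
Start: joints at [1.336, 0.689, -0.195, 1.565, 0.157, 0.902, -0.215], TCP at [0.166, -0.603, 0.261] pointing down, gripper open.
Joint ranges: [-3.01, 3.01], [-0.46, 2.08], [-1.47, 1.51], [0.13, 2.56], [-1, 4.14], [0.04, 2.09], [-2.66, 2.66]. Speed limits (rad/s): [2.57, 2.57, 3.14, 3.14, 3.14, 3.14, 3.14].

## Interface

Orientations are given as a unit quaternion [x, y, z, w].
In Python, from plant import r gives the robot as it stands.
- The arm moves only by the tool step_arm, never from a script. Its argument "motion" is a list of rows, each an object with "dp": the shift along the tool's x, y, z in mm, a list of three; "twist": the turn, a rotation vector about the tool's x, y, z in rad, a list of three; "hand": the opening, from -1 (shut) to 1 (fully open). In form: [{"dp": [dx, dy, dz], "twist": [rx, ry, rz], "hand": hand}, ...]. A call has 1 to 5 rows; each row is the pose to reach, as a shift and turn from the pose commanded when the call began, along the tool's axes at that moment; what a row does not reach only later rows make up. A row lasts 1/8 s, in which the tool goes at most 62.5 mm and 10.7 degrees, less where a joint would pass 70% of its speed; a pose out of reach is approached as far as the arm can. A call with a gripper value outside its range is refused whole. The fingers move at their own pace and stop on an object; "force" is the grip in N (left out, the last holds). Time passes only in rows, so rows that repeat a pose let the fingers close. It gives the time, the measured TCP pose, the force, the opening and the grip force at its end, in the units of the state.
- r.get_state(): the state, without advancing time (a new reading comes with each control period).
- r.snapshot(name): name is "scene" or "top"; returns a dict with "pixels" (384x512x3 uint8, red, green, blue), "depth" (384x512 float32, m along the optical axis (not along the pixel's ray), 0 where there is no reading), "fx", "fy", "cx", "cy" (pixels), "D" ([k1, k2, p1, p2, k3] as OpenCV has them; the pictures are not rectified), "xyz" and "orientation" of the camera in the world. Camera axes: x right, y down, z forward; pixel columns grow to the right and rows downward; lengths in m; the calibration is good to about 2 mm. A picture is of the moment at which its call begins.
- r.finish_job(): hands the job in; it is judged then, once.
Trained networks look in the newest picture that a camera, given by its name, has taken for a name from the list of things; names that differ only in an ending like _2 or _b are one class to them, and where a whole thing is asked for, a point or a joint stands for the part that bears it (a point fixed in the world has none). Each returns a list of dicts, best first, with "score" (0 to 1); they miss things now and then, are a little off and sometimes report something else, mostly with a low value. They report only what shows in the picture. A call takes as long as a camera call. They do not tell look-alikes from the thing itself.
- r.search_frame(camera, thing): "at" ([x, y, z] in m, in the coordinates of the camera as it stood for that picture, good to about 4 mm: the middle of the surface that is visible of it).
The state is a dict: "clock": time; "q": joint angles; "qd": joint speeds; "joint_torque": joint torques, N m; "tool_pos": TCP position; "eef_rot": TCP orientation; "contact_force": force on the tool from outside, world axes, zero at the start; "moment": the same for the moment, N m; "opening": opening from 0.0 (shut) to 1.0 (fully open); "finger_force": force on a finger pad.
Only numpy, scipy, OpenCV 4.12 (cv2) and the standard library are available. Lean on these libraries where they do the work, as an engineer would, in place of code of your own. Each camera call takes 0.05 s, during which the arm holds its last target. There are 200 camera calls.

## Working session

There is one attempt and no reset: what is moved stays moved. The work goes in short steps, Python scripts to look and compute and a tool call to move; the robot and the scene stay as the last step left them, time stands still between calls to the robot, and variables do not carry over. Pictures are saved under pics/ and viewed, at most 10 in all, crops included, and the job is handed in when it is done.

Besides the shell and the picture viewer there is one more tool, called after "Emit:" as name(argument=value, ...), one argument or row to a line, values as JSON. step_arm: Moves the arm, as the interface text tells. Its arguments: {"type":"object","properties":{"motion":{"type":"array"},"force":{"type":"number"}},"required":["motion"]}

```bash
mkdir -p pics; ls
cat > h.py <<'E'
import numpy as np, cv2
from scipy.spatial.transform import Rotation as R
from plant import r
def snap(name, fn=None):
    s=r.snapshot(name)
    if fn: cv2.imwrite(fn, cv2.cvtColor(s["pixels"],cv2.COLOR_RGB2BGR))
    return s
def cloud(s):
    K=np.array([[s["fx"],0,s["cx"]],[0,s["fy"],s["cy"]],[0,0,1.]])
    h,w=s["depth"].shape
    uv=np.stack(np.meshgrid(np.arange(w),np.arange(h)),-1).reshape(-1,1,2).astype(np.float64)
    n=cv2.undistortPoints(uv,K,np.array(s["D"],float)).reshape(h,w,2)
    d=s["depth"][...,None]
    p=np.concatenate([n*d,d],-1)
    P=p@R.from_quat(s["orientation"]).as_matrix().T+np.array(s["xyz"])
    P[s["depth"]==0]=np.nan
    return P
def red(s):
    hsv=cv2.cvtColor(s["pixels"],cv2.COLOR_RGB2HSV)
    h,S,v=hsv[...,0],hsv[...,1],hsv[...,2]
    return (((h<8)|(h>172))&(S>130)&(v>60)).astype(np.uint8)
E
python3 - <<'E'
from h import *
st=r.get_state();print(st, r.tip_reach)
for n in("scene","top"):
    s=snap(n,f"pics/{n}0.png");P=cloud(s);print(n,s["xyz"],s["orientation"],s["fx"])
    np.savez(f"{n}0.npz",P=P,px=s["pixels"])
    nl,L,st,c=cv2.connectedComponentsWithStats(red(s))
    for i in range(1,nl):
        if st[i,4]>25: print(st[i],c[i].round(),np.nanmedian(P[L==i],0).round(3),np.nanmax(P[L==i][:,2]).round(3))
E
```

```text
pics
{'clock': 0.0, 'q': array([ 1.33581498,  0.69000543, -0.19453556,  1.56633419,  0.15728026,
        0.90249639, -0.21508913]), 'qd': array([ 0.00041793,  0.00107727, -0.00202404,  0.0016635 ,  0.00075017,
        0.0005175 , -0.00226362]), 'joint_torque': array([-1.25568549e-04, -5.27565408e+01, -1.26694411e+00, -1.53429991e+01,
       -5.26383449e-02,  6.50423506e-03,  1.51692475e-04]), 'tool_pos': array([ 0.16578656, -0.60199723,  0.25989978]), 'eef_rot': array([ 9.90976134e-01,  1.34035236e-01, -1.74828570e-04, -9.09650463e-04]), 'contact_force': array([ 0.42061164,  0.38703922, -0.23692209]), 'moment': array([0.05395012, 0.00661223, 0.04612325]), 'finger_force': 0.0, 'opening': 1.0037505764759518} 0.022
scene [-0.01229469  0.06123954  0.65830614] [ 0.81738369 -0.4496766   0.17775921 -0.31317172] 356.47004753768533
[101   8  11   6  32] [106.  11.] [0.959 1.422 0.045] 0.051
[199  13  14  15 114] [205.  21.] [0.998 0.921 0.105] 0.155
[ 0 53  8  5 26] [ 3. 54.] [0.526 1.471 0.026] 0.04
[174  64  37  20 436] [193.  73.] [0.776 0.798 0.04 ] 0.059
[199 112  24  22 360] [210. 123.]
[... 505 characters left out ...]
 28 447] [87. 66.] [0.784 0.779 0.046] 0.059
[ 48  60  23  23 291] [61. 72.] [0.771 0.851 0.038] 0.048
[322 114  18  21  80] [327. 128.] [0.616 0.213 0.111] 0.12
[148 128   9   7  39] [152. 131.] [0.619 0.605 0.065] 0.068
[143 129  28  28 398] [159. 145.] [0.584 0.583 0.06 ] 0.071
[141 134   8  11  57] [145. 139.] [0.599 0.619 0.064] 0.07
[296 145  21  22 293] [306. 156.] [0.553 0.255 0.114] 0.119
[334 164  22  22 289] [344. 175.] [0.515 0.175 0.115] 0.121
[303 171  20  22 304] [312. 182.] [0.501 0.244 0.115] 0.119
[179 189  25  24 466] [191. 200.] [0.467 0.512 0.021] 0.026
[333 225  21  22 265] [342. 236.] [0.388 0.178 0.106] 0.111
[219 246  10  19 152] [223. 256.] [0.34  0.431 0.041] 0.049
```

View pics/scene0.png

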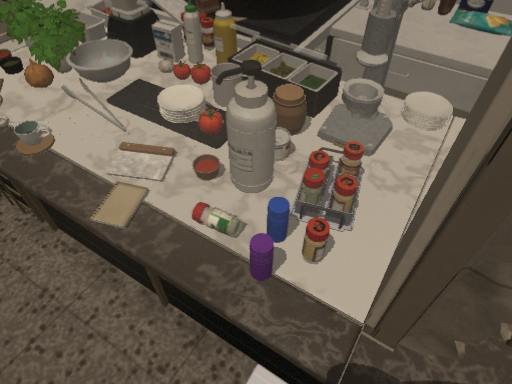

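View pics/top0.png

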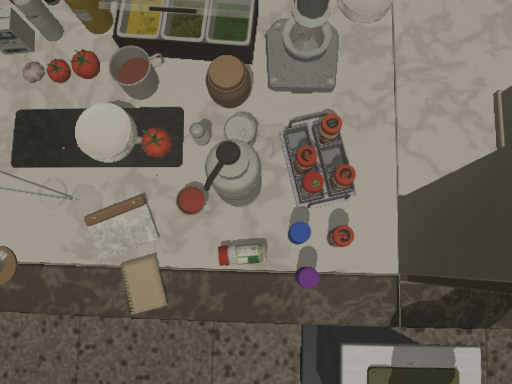

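The upright red-capped jar_f is at scene (317,230) / top (342,236). The things that could be mistaken for it are the blue one at (278,218) / (300,232), the purple one at (262,255) / (308,278), and the four racked red jars around (330,180). The lying jar_e is at (217,218) / (240,255). The empty sleeves look like the far-left one, top (295,135), and the middle-right one, top (333,150). Next I'll measure these and check with a close crop.

Run:
```python
from h import *
print([a for a in dir(r) if not a.startswith('__')])
from scipy.optimize import least_squares
d={n:np.load(f"{n}0.npz") for n in("scene","top")}
# crop
c=d['top']['px'][90:290,190:370];cv2.imwrite("pics/crop0.png",cv2.cvtColor(cv2.resize(c,None,fx=3,fy=3,interpolation=cv2.INTER_CUBIC),cv2.COLOR_RGB2BGR))
def stat(n,box,zmin,zmax=1):
    u0,v0,u1,v1=box;P=d[n]['P'][v0:v1,u0:u1].reshape(-1,3);P=P[(P[:,2]>zmin)&(P[:,2]<zmax)]
    return P
for nm,b,z in [('jf',(325,220,360,255),.095),('blue',(285,218,315,247),.03),('purple',(292,262,325,292),.03),('c1',(315,108,345,140),.105),('c2',(292,140,320,170),.105),('c3',(331,160,358,188),.105),('c4',(300,167,326,196),.105),('rame',(172,180,210,218),.01),('pump',(200,130,270,205),.1),('pumphead',(200,130,270,205),.28),('salt',(185,110,215,150),.02),('tin',(222,108,260,145),.02)]:
    P=stat('top',b,z);
    zt=np.percentile(P[:,2],90);T=P[P[:,2]>zt-.012];
    print(nm,len(T),'ztop',P[:,2].max().round(3),'ctr',(cv2.minEnclosingCircle(T[:,:2].astype(np.float32))),T.mean(0).round(3),P.min(0).round(3),P.max(0).round(3))
P=stat('top',(205,235,275,275),.012,.06)
m,(vx)=P.mean(0),np.linalg.svd((P-P.mean(0))[:,:2],full_matrices=False)[2]
q=(P[:,:2]-m[:2])@vx.T
print('lying',m.round(3),vx.round(3),q.min(0).round(3),q.max(0).round(3),P[:,2].max())
```

```text
['Unreachable', 'finish_job', 'get_state', 'search_frame', 'snapshot', 'tip_reach']
jf 364 ztop 0.111 ctr ((0.3898570239543915, 0.1756914108991623), 0.022468600422143936) [0.39  0.176 0.106] [0.368 0.154 0.095] [0.411 0.198 0.111]
blue 342 ztop 0.111 ctr ((0.3955056965351105, 0.2643865942955017), 0.02255438081920147) [0.395 0.265 0.106] [0.373 0.243 0.032] [0.418 0.287 0.111]
purple 344 ztop 0.11 ctr ((0.3006781339645386, 0.24691669642925262), 0.022459423169493675) [0.3   0.246 0.106] [0.278 0.226 0.034] [0.322 0.268 0.11 ]
c1 324 ztop 0.12 ctr ((0.6306783556938171, 0.2019626647233963), 0.022300520911812782) [0.629 0.203 0.114] [0.61  0.18  0.105] [0.65  0.223 0.12 ]
c2 336 ztop 0.119 ctr ((0.5584952235221863, 0.2530604898929596), 0.022648630663752556) [0.557 0.254 0.114] [0.536 0.232 0.105] [0.581 0.275 0.119]
c3 354 ztop 0.121 ctr ((0.5191220641136169, 0.1732238382101059), 0.022460538893938065) [0.518 0.174 0.115] [0.497 0.151 0.105] [0.541 0.195 0.121]
c4 358 ztop 0.119 ctr ((0.5015298128128052, 0.23955073952674866), 0.022416790947318077) [0.501 0.24  0.114] [0.479 0.219 0.105] [0
[... 174 characters left out ...]
51 ztop 0.319 ctr ((0.48805397748947144, 0.41390261054039), 0.04527859017252922) [0.498 0.409 0.313] [0.447 0.349 0.101] [0.561 0.456 0.319]
pumphead 642 ztop 0.319 ctr ((0.4901452958583832, 0.4153592884540558), 0.04428010806441307) [0.499 0.409 0.313] [0.447 0.383 0.293] [0.528 0.443 0.319]
salt 186 ztop 0.228 ctr ((0.586927592754364, 0.47033312916755676), 0.060564473271369934) [0.615 0.494 0.092] [0.536 0.438 0.022] [0.641 0.518 0.228]
tin 136 ztop 0.318 ctr ((0.544200599193573, 0.3988797068595886), 0.026712331920862198) [0.541 0.398 0.263] [0.521 0.366 0.02 ] [0.67  0.441 0.318]
lying [0.347 0.389 0.04 ] [[-0.107  0.994]
 [ 0.994  0.107]] [-0.053 -0.022] [0.053 0.023] 0.048778330646596424
```

View pics/crop0.png

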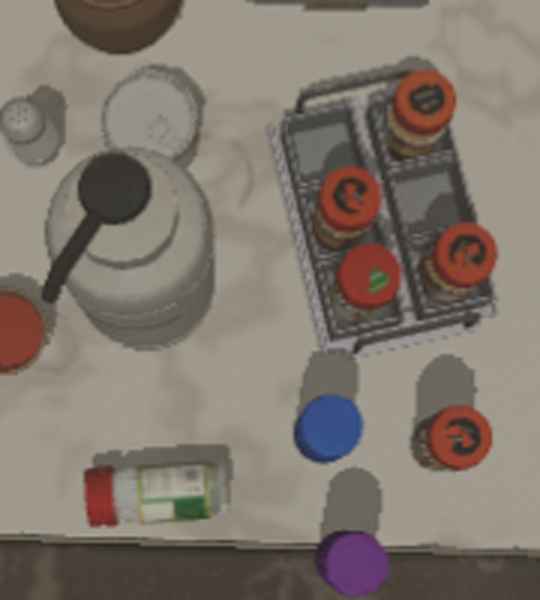

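The crop confirms the choice: jar_f is the red-capped jar at crop (460,437), with the blue decoy at (328,427) and the purple one at (353,563). The lying jar_e is at (155,495), cap to the left. The empty sleeves are far-left (325,145) and middle-right (430,195). Before moving, I'll work out the kinematics, because the post matters.

Run:
```python
from h import *
import itertools
q=np.array(r.get_state()['q']);T=R.from_quat(r.get_state()['eef_rot']).as_matrix()
for s in itertools.product([1,-1],repeat=7):
    if s[1]<0: continue
    a=q*np.array(s)
    F=R.from_euler('ZYZYZYZ'[:3],a[:3])*R.from_euler('YZY',a[3:6])*R.from_euler('Z',a[6])
    M=F.as_matrix()
    if abs(M[2,2]+1)<0.01:
        yaw=np.arctan2(M[1,0],M[0,0]);e=R.from_euler('ZY',a[:2]).as_matrix()[:,2];f=(R.from_euler('ZYZ',a[:3])*R.from_euler('Y',a[3])).as_matrix()[:,2]
        print(s,M[:,2].round(4),'yaw diff deg',np.degrees(np.arctan2(T[1,0],T[0,0])-yaw).round(1),'upper',e.round(3),'fore',f.round(3), 'az sum',np.degrees(np.arctan2(*(e+f)[1::-1])))
d=np.load('top0.npz');P=d['P'];
# pump body circle, post, table edge
B=P[100:215,195:275].reshape(-1,3)
for z0,z1 in((.05,.1),(.1,.15),(.15,.2),(.2,.25),(.25,.3),(.3,.33)):
    Q=B[(B[:,2]>z0)&(B[:,2]<z1)];print(z0,len(Q),Q.min(0).round(3),Q.max(0).round(3))
S=np.load('scene0.npz')['P'][60:200,215:290].reshape(-1,3)
for z0,z1 in((.02,.05),(.05,.1),(.1,.15),(.15,.2),(.2,.25),(.25,.3),(.3,.33)):
    Q=S[(S[:,2]>z0)&(S[:,2]<z1)&(S[:,0]<.6)];print('sc',z0,len(Q),Q.min(0).round(3),Q.max(0).round(3))
for c in (100,200,260,320,380): 
    print(c,[(v,P[v,c].round(3).tolist()) for v in range(262,284,4)])
print('post',[ (u,v,P[v,u].round(2).tolist()) for u,v in((405,200),(430,180),(480,200),(505,150),(430,260),(480,280),(420,320),(320,350),(400,360),(420,375))])
```

```text
(1, 1, 1, 1, 1, 1, 1) [-6.0e-04 -1.6e-03 -1.0e+00] yaw diff deg 120.8 upper [0.148 0.619 0.771] fore [ 0.365  0.694 -0.621] az sum 68.65663969810767
(1, 1, 1, 1, 1, 1, -1) [-6.0e-04 -1.6e-03 -1.0e+00] yaw diff deg 145.5 upper [0.148 0.619 0.771] fore [ 0.365  0.694 -0.621] az sum 68.65663969810767
(1, 1, -1, 1, -1, 1, 1) [-2.0e-04 -1.7e-03 -1.0e+00] yaw diff deg 92.3 upper [0.148 0.619 0.771] fore [-0.011  0.784 -0.621] az sum 84.41933201093052
(1, 1, -1, 1, -1, 1, -1) [-2.0e-04 -1.7e-03 -1.0e+00] yaw diff deg 116.9 upper [0.148 0.619 0.771] fore [-0.011  0.784 -0.621] az sum 84.41933201093052
(-1, 1, 1, 1, 1, 1, 1) [-2.0e-04  1.7e-03 -1.0e+00] yaw diff deg -86.1 upper [ 0.148 -0.619  0.771] fore [-0.011 -0.784 -0.621] az sum -84.41933201093052
(-1, 1, 1, 1, 1, 1, -1) [-2.0e-04  1.7e-03 -1.0e+00] yaw diff deg -61.5 upper [ 0.148 -0.619  0.771] fore [-0.011 -0.784 -0.621] az sum -84.41933201093052
(-1, 1, -1, 1, -1, 1, 1) [-6.0e-04  1.6e-03 -1.0e+00] yaw diff deg -114.6 upper [ 0.148 -0.619  0.771] fore [ 0.365 -0.694 -0.621] az sum -68.65663969810767
(-1, 1, -1, 1, -1, 1, -1) [-6.0e-
[... 1312 characters left out ...]
0.347, 0.0])]
320 [(262, [0.333, 0.209, -0.003]), (266, [0.324, 0.21, 0.003]), (270, [0.315, 0.21, 0.002]), (274, [0.306, 0.209, -0.004]), (278, [0.297, 0.209, 0.002]), (282, [0.288, 0.209, 0.0])]
380 [(262, [0.337, 0.07, -0.001]), (266, [0.328, 0.071, 0.001]), (270, [0.319, 0.071, 0.001]), (274, [0.309, 0.071, -0.0]), (278, [0.3, 0.072, 0.003]), (282, [0.291, 0.071, 0.0])]
post [(405, 200, [0.47, 0.03, 0.06]), (430, 180, [0.53, -0.05, 0.0]), (480, 200, [0.43, 0.03, 0.4]), (505, 150, [0.48, 0.03, 0.47]), (430, 260, [0.34, 0.03, 0.2]), (480, 280, [0.31, 0.01, 0.35]), (420, 320, [0.21, -0.02, -0.0]), (320, 350, [0.0, 0.12, -0.7]), (400, 360, [0.12, 0.03, 0.0]), (420, 375, [0.09, -0.01, 0.01])]
```

Emit:
step_arm(
  motion=[
    {"dp":[0,0,-60],"twist":[0,0,0],"hand":1},
    {"dp":[0,0,-120],"twist":[0,0,0],"hand":1},
    {"dp":[0,0,-180],"twist":[0,0,0],"hand":1},
    {"dp":[0,0,-230],"twist":[0,0,0],"hand":1},
    {"dp":[0,0,-230],"twist":[0,0,0],"hand":1},
  ],
)

```text
clock: 0.72
tool_pos: [0.1667, -0.6037, 0.4949]
eef_rot: [0.991, 0.134, 0.001, 0.004]
contact_force: [-0.3, -0.6, -1.5]
opening: 1.003
finger_force: 0.0
```

Emit:
step_arm(
  motion=[
    {"dp":[14,-50,0],"twist":[0,0,0],"hand":1},
    {"dp":[28,-100,0],"twist":[0,0,0],"hand":1},
    {"dp":[42,-150,0],"twist":[0,0,0],"hand":1},
    {"dp":[55,-200,0],"twist":[0,0,0],"hand":1},
    {"dp":[55,-200,0],"twist":[0,0,0],"hand":1},
  ],
)

```text
clock: 1.35
tool_pos: [0.1655, -0.3912, 0.4898]
eef_rot: [0.991, 0.136, -0.001, -0.002]
contact_force: [0.5, -1.0, -0.5]
opening: 1.0
finger_force: 0.0
```

```bash
cat >> h.py <<'E'
import json
def cur():
    s=r.get_state()
    with open('log.txt','a') as f: f.write(json.dumps([list(map(float,s['q'])),list(map(float,s['tool_pos'])),list(map(float,s['eef_rot']))])+'\n')
    return s
def rel(target_p, target_R, s=None):
    """dp (mm), twist in tool frame from current measured pose"""
    s=s or cur(); T=R.from_quat(s['eef_rot'])
    dp=T.inv().apply(np.array(target_p)-s['tool_pos'])*1000
    tw=(T.inv()*target_R).as_rotvec()
    print('at',np.round(s['tool_pos'],4),'q',np.round(s['q'],2),'dp',dp.round(1),'twist',tw.round(3),'rows',np.ceil(max(np.linalg.norm(dp)/62,np.degrees(np.linalg.norm(tw))/10.6)))
def tool(z,y):
    """orientation with tool z along z, closing axis ~y"""
    z=np.array(z,float);z/=np.linalg.norm(z);y=np.array(y,float);y-=z*(y@z);y/=np.linalg.norm(y)
    return R.from_matrix(np.column_stack([np.cross(y,z),y,z]))
E
python3 - <<'E'
from h import *
s=cur();print(s['q'].round(3));np.set_printoptions(suppress=True)
q0=np.array([ 1.33581498,  0.69000543, -0.19453556,  1.56633419,  0.15728026, 0.90249639, -0.21508913])
sg=np.array([-1,1,-1,1,-1,1,-1])
def A(q):
    a=q*sg;M=[np.eye(3)];Rr=R.identity()
    for i,ax in enumerate('ZYZYZYZ'):
        Rr=Rr*R.from_euler(ax,a[i]);M.append(Rr.as_matrix())
    # params: h, d1y, L1(z after q2), e_x after q3, e_y, e2 x after q4, L2 z after q4, w x after q6, tool z, 
    return np.column_stack([M[0][:,2],M[1][:,1],M[2][:,2],M[3][:,0],M[3][:,1],M[4][:,0],M[4][:,2],M[5][:,1],M[6][:,0],M[6][:,2]])
B=np.vstack([A(q0),A(s['q'])]);y=np.r_[0.16578656,-0.60199723,0.25989978,s['tool_pos']]
pr=np.array([.33,0,.4,0,0,0,.4,0,0,.25]);W=np.array([1,.3,1,.3,.3,.3,1,.3,.3,1])
x=pr+W*np.linalg.lstsq(np.vstack([B*W,1e-3*np.eye(10)]),np.r_[y-B@pr,np.zeros(10)],rcond=None)[0]
print(x.round(3),(B@x-y).round(4))
E
```

```text
[ 1.271  0.18  -0.261  1.71   0.049  1.261 -0.299]
[ 0.314 -0.016  0.564  0.001 -0.015  0.001  0.347 -0.015  0.004  0.27 ] [-0. -0.  0.  0.  0. -0.]
```

Emit:
step_arm(
  motion=[
    {"dp":[12,-48,0],"twist":[0,0,0],"hand":1},
    {"dp":[24,-96,0],"twist":[0,0,0],"hand":1},
    {"dp":[36,-144,0],"twist":[0,0,0],"hand":1},
    {"dp":[47,-190,0],"twist":[0,0,0],"hand":1},
    {"dp":[47,-190,0],"twist":[0,0,0],"hand":1},
  ],
)

```text
clock: 1.98
tool_pos: [0.1604, -0.1979, 0.4903]
eef_rot: [0.991, 0.135, -0.001, 0.0]
contact_force: [0.4, -0.9, 0.1]
opening: 1.001
finger_force: 0.0
```

Run:
```python
from h import *
s=cur();print(s['clock'],s['tool_pos'].round(3),s['eef_rot'].round(3),s['q'].round(3),s['contact_force'].round(1))
```

```text
1.975 [ 0.16  -0.198  0.49 ] [ 0.991  0.135 -0.001  0.   ] [ 1.166 -0.125 -0.376  2.021 -0.047  1.238 -0.491] [ 0.4 -0.9  0.1]
```

Emit:
step_arm(
  motion=[
    {"dp":[17,-29,0],"twist":[0,0,0],"hand":1},
    {"dp":[34,-58,0],"twist":[0,0,0],"hand":1},
    {"dp":[51,-87,0],"twist":[0,0,0],"hand":1},
    {"dp":[68,-116,0],"twist":[0,0,0],"hand":1},
    {"dp":[68,-116,0],"twist":[0,0,0],"hand":1},
  ],
)

```text
clock: 2.6
tool_pos: [0.1963, -0.0696, 0.4907]
eef_rot: [0.991, 0.135, 0.0, 0.0]
contact_force: [0.4, -0.4, -0.2]
opening: 0.999
finger_force: 0.0
```

Run:
```python
from h import *
s=cur();print(s['clock'],s['tool_pos'].round(3),s['eef_rot'].round(3),s['q'].round(3),s['contact_force'].round(1))
```

```text
2.6 [ 0.196 -0.07   0.491] [0.991 0.135 0.    0.   ] [ 1.067 -0.244 -0.634  2.074 -0.151  1.268 -0.807] [ 0.4 -0.4 -0.2]
```

Emit:
step_arm(
  motion=[
    {"dp":[7,-24,0],"twist":[0,0,0],"hand":1},
    {"dp":[14,-48,0],"twist":[0,0,0],"hand":1},
    {"dp":[21,-72,0],"twist":[0,0,0],"hand":1},
    {"dp":[27,-96,0],"twist":[0,0,0],"hand":1},
    {"dp":[27,-96,0],"twist":[0,0,0],"hand":1},
  ],
)

```text
clock: 3.22
tool_pos: [0.1966, 0.0294, 0.4909]
eef_rot: [0.991, 0.134, 0.0, 0.0]
contact_force: [-0.1, -0.0, 0.2]
opening: 0.999
finger_force: 0.0
```

Run:
```python
from h import *
s=cur();print(s['clock'],s['tool_pos'].round(3),s['eef_rot'].round(3),s['q'].round(3),s['contact_force'].round(1))
```

```text
3.225 [0.197 0.029 0.491] [0.991 0.134 0.    0.   ] [ 1.034 -0.35  -0.825  2.08  -0.263  1.312 -0.993] [-0.1 -0.   0.2]
```

Emit:
step_arm(
  motion=[
    {"dp":[8,-29,0],"twist":[0,0,0],"hand":1},
    {"dp":[16,-58,0],"twist":[0,0,0],"hand":1},
    {"dp":[24,-87,0],"twist":[0,0,0],"hand":1},
    {"dp":[33,-115,0],"twist":[0,0,0],"hand":1},
    {"dp":[33,-115,0],"twist":[0,0,0],"hand":1},
  ],
)

```text
clock: 3.85
tool_pos: [0.1983, 0.1493, 0.4912]
eef_rot: [0.991, 0.135, 0.001, 0.0]
contact_force: [0.0, -1.1, -0.5]
opening: 1.001
finger_force: 0.0
```

Run:
```python
from h import *
s=cur();print(s['clock'],s['tool_pos'].round(3),s['eef_rot'].round(3),s['q'].round(3),s['contact_force'].round(1))
```

```text
3.85 [0.198 0.149 0.491] [0.991 0.135 0.001 0.   ] [ 1.01  -0.426 -1.099  2.009 -0.387  1.351 -1.263] [ 0.  -1.1 -0.5]
```

```bash
cat > kin.py <<'E'
from h import *
sg=np.array([-1,1,-1,1,-1,1,-1])
lo=np.array([-3.01,-.46,-1.47,.13,-1,.04,-2.66]);hi=np.array([3.01,2.08,1.51,2.56,4.14,2.09,2.66])
q0=np.array([ 1.33581498,  0.69000543, -0.19453556,  1.56633419,  0.15728026, 0.90249639, -0.21508913])
p0=[0.16578656,-0.60199723,0.25989978]
def frames(q):
    a=q*sg;M=[np.eye(3)];Rr=R.identity()
    for i,ax in enumerate('ZYZYZYZ'):
        Rr=Rr*R.from_euler(ax,a[i]);M.append(Rr.as_matrix())
    return M
def A(q):
    M=frames(q)
    return np.column_stack([M[0][:,2],M[1][:,1],M[2][:,2],M[3][:,0],M[3][:,1],M[4][:,0],M[4][:,2],M[5][:,1],M[6][:,0],M[6][:,2]])
L=[json.loads(l) for l in open('log.txt')]
Q=[q0]+[np.array(l[0]) for l in L];Y=[p0]+[l[1] for l in L]
B=np.vstack([A(q) for q in Q]);y=np.hstack(Y)
pr=np.array([.33,0,.5,0,0,0,.38,0,0,.27]);W=np.array([1,.3,1,.3,.3,.3,1,.3,.3,1])
x=pr+W*np.linalg.lstsq(np.vstack([B*W,2e-3*np.eye(10)]),np.r_[y-B@pr,np.zeros(10)],rcond=None)[0]
yaw0=R.from_euler('z',-np.pi/2)
def fk(q): return A(q)@x,R.from_matrix(frames(q)[7])  # R up to yaw const
RT=R.from_matrix(frames(q0)[7]).inv()*R.from_quat([9.90976134e-01,1.34035236e-01,-1.74828570e-04,-9.09650463e-04])
RT=R.from_euler('z',RT.as_euler('zyx')[0])
def fkT(q): p,r_=fk(q);return p,r_*RT
def jac(q):
    p,r_=fkT(q);J=np.zeros((6,7))
    for i in range(7):
        d=q.copy();d[i]+=1e-5;pp,rr=fkT(d);J[:3,i]=(pp-p)/1e-5;J[3:,i]=(rr*r_.inv()).as_rotvec()/1e-5
    return J
def elbow(q): M=frames(q);return np.array([0,0,x[0]])+M[2][:,2]*x[2]
E
python3 - <<'E'
from kin import *
np.set_printoptions(suppress=True)
print(x.round(4),'res',abs(B@x-y).max())
def sim(w,null=0,qn=None,lw=1.0):
    q=q0.copy();out=[]
    qn=q0 if qn is None else qn
    Rd=fkT(q)[1]
    for a,b in zip([np.array(p0),np.array([.1667,-.6037,.4949])]+[np.array(l[1]) for l in L[:-1]],[np.array([.1667,-.6037,.4949])]+[np.array(l[1]) for l in L]):
        for k in range(1,41):
            t=a+(b-a)*k/40;p,r_=fkT(q);e=np.r_[t-p,(Rd*r_.inv()).as_rotvec()]
            J=jac(q);S=np.diag([1,1,1,lw,lw,lw]);Wi=np.diag(1/w);JJ=S@J
            P=Wi@JJ.T@np.linalg.inv(JJ@Wi@JJ.T+1e-6*np.eye(6));q=q+P@S@e+null*(np.eye(7)-P@JJ)@(qn-q)
        out.append(q.copy())
    return out
for nm,kw in {'pinv':dict(w=np.ones(7)),'null0':dict(w=np.ones(7),null=.02),'nullmid':dict(w=np.ones(7),null=.02,qn=(lo+hi)/2)}.items():
    o=sim(**kw);print(nm);[print(v.round(2)) for v in o[-3:]]
print('act');[print(v.round(2)) for v in Q[-3:]]
E
```

```text
[ 0.3275 -0.0187  0.5633  0.     -0.0269 -0.0002  0.3447 -0.0005  0.0001
  0.2848] res 1.8994967403401786e-05
pinv
[ 1.08 -0.24 -0.64  2.07 -0.15  1.27 -0.8 ]
[ 1.05 -0.35 -0.83  2.08 -0.27  1.32 -0.98]
[ 1.09 -0.47 -1.09  2.01 -0.42  1.38 -1.17]
null0
[ 1.12 -0.25 -0.66  2.07 -0.16  1.27 -0.79]
[ 1.12 -0.37 -0.85  2.08 -0.29  1.33 -0.92]
[ 1.17 -0.53 -1.06  2.01 -0.47  1.43 -1.05]
nullmid
[ 0.33 -0.22 -0.14  2.09 -0.03  1.27 -1.1 ]
[ 0.18 -0.24 -0.37  2.09 -0.09  1.27 -1.45]
[ 0.03 -0.15 -0.68  2.02 -0.1   1.24 -1.91]
act
[ 1.07 -0.24 -0.63  2.07 -0.15  1.27 -0.81]
[ 1.03 -0.35 -0.82  2.08 -0.26  1.31 -0.99]
[ 1.01 -0.43 -1.1   2.01 -0.39  1.35 -1.26]
```

```bash
cat > sim.py <<'E'
from kin import *
np.set_printoptions(suppress=True)
from scipy.spatial.transform import Slerp
def go(q,p1,R1,n=60):
    pa,Ra=fkT(q);sl=Slerp([0,1],R.concatenate([Ra,R1]));m=1
    for k in range(1,n+1):
        t=pa+(np.array(p1)-pa)*k/n;p,r_=fkT(q);e=np.r_[t-p,(sl(k/n)*r_.inv()).as_rotvec()]
        J=jac(q);w=np.ones(7)
        for it in range(2):
            Wi=np.diag(1/w);dq=Wi@J.T@np.linalg.solve(J@Wi@J.T+1e-6*np.eye(6),e)
            d=np.where(dq>0,hi-q,q-lo);w=1+np.where(d<.1,(.03/np.maximum(d,1e-3))**2,0)
        q=np.clip(q+dq,lo,hi)
    return q,np.linalg.norm(fkT(q)[0]-p1),np.min(np.minimum(q-lo,hi-q))
def down(yaw): return tool([0,0,-1],[np.sin(yaw),-np.cos(yaw),0])  # tool x at yaw
E
python3 - <<'E'
from sim import *
q=np.array(r.get_state()['q']);print(fkT(q)[0],fkT(q)[1].as_quat().round(3),elbow(q))
y0=.27
for seq in [[(.34,.40,.35,y0)],[(.34,.4,.35,1.63)],[(.34,.4,.35,-1.5)],
  [(.2,.2,.49,1.6),(.34,.4,.35,1.6)],[(.2,.2,.49,-1.5),(.34,.4,.35,-1.5)],
  [(.2,.15,.49,1.2),(.34,.4,.35,1.6)],[(.2,.35,.49,y0),(.2,.35,.49,1.6),(.34,.4,.35,1.6)],
  [(.3,.35,.55,y0),(.3,.35,.55,1.6),(.34,.4,.35,1.6)],[(.3,.35,.55,1.6),(.3,.35,.55,2.8),(.34,.4,.35,1.6)]]:
    v=q;print(seq)
    for a in seq:
        v,e,m=go(v,a[:3],down(a[3]));print('  ',v.round(2),round(e,4),round(m,2),'elb',elbow(v).round(2))
E
```

```text
[0.19825838 0.14929301 0.49121797] [0.991 0.135 0.001 0.   ] [-0.12391372  0.19717281  0.84043436]
[(0.34, 0.4, 0.35, 0.27)]
   [ 1.64 -0.46 -1.47  1.9  -0.87  1.22 -1.2 ] 0.2381 0.0 elb [0.02 0.25 0.83]
[(0.34, 0.4, 0.35, 1.63)]
   [ 1.64 -0.46 -1.47  1.9  -0.88  1.22  0.17] 0.2382 0.0 elb [0.02 0.25 0.83]
[(0.34, 0.4, 0.35, -1.5)]
   [ 1.62 -0.46 -1.47  1.9  -0.95  1.28 -2.66] 0.2197 0.0 elb [0.01 0.25 0.83]
[(0.2, 0.2, 0.49, 1.6), (0.34, 0.4, 0.35, 1.6)]
   [ 0.59 -0.15 -1.26  1.96 -0.16  1.24 -0.59] 0.0 0.21 elb [-0.07  0.05  0.88]
   [-0.33  0.62 -1.07  1.72  0.59  1.16 -1.54] 0.0 0.4 elb [0.31 0.11 0.78]
[(0.2, 0.2, 0.49, -1.5), (0.34, 0.4, 0.35, -1.5)]
   [ 1.26 -0.46 -1.09  1.97 -0.58  1.51 -2.66] 0.0398 0.0 elb [-0.08  0.24  0.83]
   [ 1.62 -0.46 -1.47  1.89 -0.95  1.28 -2.66] 0.2203 0.0 elb [0.01 0.25 0.83]
[(0.2, 0.15, 0.49, 1.2), (0.34, 0.4, 0.35, 1.6)]
   [ 0.65 -0.25 -1.06  2.01 -0.23  1.26 -0.7 ] 0.0 0.21 elb [-0.11  0.08  0.87]
   [-0.3   0.65 -1.14  1.72  0.63  1.2  -1.58] 0.0 0.33 elb [0.33 0.1  0.78]
[(0.2, 0.35, 0.49, 0.27), (0.2, 0.35, 0.49, 1.6), (0.34, 0.4, 0.3
[... 183 characters left out ...]
-0.46 -1.47  1.9  -0.87  1.22  0.14] 0.2383 0.0 elb [0.02 0.25 0.83]
[(0.3, 0.35, 0.55, 0.27), (0.3, 0.35, 0.55, 1.6), (0.34, 0.4, 0.35, 1.6)]
   [ 1.5  -0.46 -1.47  1.48 -0.61  1.64 -1.43] 0.0951 0.0 elb [-0.02  0.25  0.83]
   [ 1.5  -0.46 -1.47  1.48 -0.61  1.65 -0.1 ] 0.0948 0.0 elb [-0.02  0.25  0.83]
   [ 1.64 -0.46 -1.47  1.9  -0.87  1.22  0.13] 0.2379 0.0 elb [0.02 0.25 0.83]
[(0.3, 0.35, 0.55, 1.6), (0.3, 0.35, 0.55, 2.8), (0.34, 0.4, 0.35, 1.6)]
   [ 1.5  -0.46 -1.47  1.48 -0.62  1.65 -0.1 ] 0.0953 0.0 elb [-0.02  0.25  0.83]
   [ 1.5  -0.46 -1.47  1.48 -0.61  1.65  1.1 ] 0.0948 0.0 elb [-0.02  0.25  0.83]
   [ 1.63 -0.46 -1.47  1.9  -0.87  1.22  0.13] 0.238 0.0 elb [0.02 0.25 0.83]
```

Run:
```python
from sim import *
q=np.array(r.get_state()['q'])
for seq in [[(.2,.15,.49,2.4),(.34,.4,.35,1.6)],[(.2,.15,.49,2.4),(.34,.4,.35,2.8),(.34,.4,.35,1.6)],[(.1,.22,.49,1.8),(.1,.35,.49,1.8),(.34,.4,.35,1.6)],
 [(.2,.15,.49,1.6),(0.05,.4,.5,2.2),(.34,.4,.35,1.6)],[(.15,.15,.49,2.4),(0.0,.4,.45,3.0),(.3,.4,.35,1.6)],
 [(.15,.15,.49,2.0),(0.0,.4,.45,2.5),(-.1,.45,.35,2.8),(.3,.4,.35,1.6)],
 [(.15,.15,.49,2.0),(0.1,.35,.45,2.2),(0.1,.5,.3,2.2),(.34,.4,.3,1.6)]]:
    v=q;print(seq)
    for a in seq:
        v,e,m=go(v,a[:3],down(a[3]));print('  ',v.round(2),round(e,4),round(m,2),'elb',elbow(v).round(2))
```

```text
[(0.2, 0.15, 0.49, 2.4), (0.34, 0.4, 0.35, 1.6)]
   [ 0.28 -0.17 -0.86  2.01 -0.13  1.24  0.3 ] 0.0 0.29 elb [-0.09  0.03  0.88]
   [-0.46  0.54 -0.8   1.72  0.43  1.07 -1.38] 0.0 0.67 elb [0.26 0.13 0.81]
[(0.2, 0.15, 0.49, 2.4), (0.34, 0.4, 0.35, 2.8), (0.34, 0.4, 0.35, 1.6)]
   [ 0.28 -0.17 -0.86  2.01 -0.13  1.24  0.3 ] 0.0 0.29 elb [-0.09  0.03  0.88]
   [-0.37  0.59 -0.97  1.72  0.53  1.12 -0.28] 0.0 0.5 elb [0.29 0.11 0.8 ]
   [-0.55  0.5  -0.64  1.73  0.34  1.02 -1.28] 0.0 0.83 elb [0.23 0.14 0.82]
[(0.1, 0.22, 0.49, 1.8), (0.1, 0.35, 0.49, 1.8), (0.34, 0.4, 0.35, 1.6)]
   [ 0.27 -0.32 -1.06  2.02 -0.29  1.29 -0.45] 0.0 0.14 elb [-0.17  0.05  0.86]
   [ 0.81 -0.46 -1.47  1.81 -0.5   1.39 -0.35] 0.0195 0.0 elb [-0.17  0.18  0.83]
   [ 1.64 -0.46 -1.47  1.9  -0.87  1.22  0.14] 0.2388 0.0 elb [0.02 0.25 0.83]
[(0.2, 0.15, 0.49, 1.6), (0.05, 0.4, 0.5, 2.2), (0.34, 0.4, 0.35, 1.6)]
   [ 0.51 -0.21 -1.    2.01 -0.18  1.25 -0.39] 0.0 0.25 elb [-0.1   0.06  0.88]
   [ 0.77 -0.46 -1.47  1.72 -0.56  1.46 -0.08] 0.0541 0.0 elb [-0.18  0.17  0.83]
   [ 1.64 -0.46 -1.47  1.9  -0.87  1.22 
[... 474 characters left out ...]
21  1.28 -0.06] 0.0 0.18 elb [-0.15  0.04  0.87]
   [ 0.67 -0.46 -1.47  1.85 -0.61  1.34  0.16] 0.0729 0.0 elb [-0.2   0.15  0.83]
   [ 0.64 -0.46 -1.47  1.99 -0.83  1.17  0.43] 0.1806 0.0 elb [-0.2   0.15  0.83]
   [ 1.55 -0.46 -1.47  1.93 -0.86  1.2   0.08] 0.2169 0.0 elb [-0.    0.25  0.83]
[(0.15, 0.15, 0.49, 2.0), (0.1, 0.35, 0.45, 2.2), (0.1, 0.5, 0.3, 2.2), (0.34, 0.4, 0.3, 1.6)]
   [ 0.24 -0.28 -0.81  2.07 -0.21  1.28 -0.06] 0.0 0.18 elb [-0.15  0.04  0.87]
   [-0.36  0.27 -1.35  1.91  0.29  1.19 -1.18] 0.0 0.12 elb [0.14 0.05 0.87]
   [-0.85  0.66 -1.04  1.83  0.66  1.04 -1.52] 0.0 0.43 elb [0.23 0.26 0.77]
   [-0.42  0.63 -0.9   1.8   0.58  1.   -1.52] 0.0 0.57 elb [0.3  0.13 0.78]
```

Run:
```python
from sim import *
q=np.array(r.get_state()['q'])
a=np.array([-.107,.994,0]);c=np.array([.994,.107,0])
def tilt(th,s): # th: tool z angle; z = -zhat cos + a sin(th)  (th<0: hand leans to cap side)
    return tool(np.sin(th)*a-np.cos(th)*np.array([0,0,1]),s*c)
J=np.array([.345,.40])
for yaws in [(1.2,2.2),(1.6,3.2),(2,4)]:
  for s in (1,-1):
    v=q;print(yaws,s)
    for y in yaws: v,e,m=go(v,(.2,.15,.49),down(y));print('  ',v.round(2),round(e,4),round(m,2),'elb',elbow(v).round(2))
    for p,RR in [((J[0],J[1],.30),tilt(0,s)),((J[0],J[1],.12),tilt(-.5,s)),((J[0],J[1],.025),tilt(-.5,s)),((J[0],J[1],.2),tilt(0,s)),((J[0],J[1]+.02,.09),tilt(1.07,s)),((J[0],J[1]-.1,.14),tilt(1.07,s)),((J[0],J[1],.25),tilt(0,s)),
      ((.5,.3,.25),down(.9)),((.614,.269,.2),down(.9))]:
        v,e,m=go(v,p,RR);print('  ',v.round(2),round(e,4),round(m,2),'elb',elbow(v).round(2))
```

```text
(1.2, 2.2) 1
   [ 0.65 -0.25 -1.06  2.01 -0.23  1.26 -0.7 ] 0.0 0.21 elb [-0.11  0.08  0.87]
   [ 0.33 -0.18 -0.89  2.01 -0.14  1.24  0.12] 0.0 0.28 elb [-0.09  0.03  0.88]
   [-0.46  0.61 -0.81  1.79  0.53  0.97 -1.38] 0.0 0.66 elb [0.29 0.14 0.79]
   [-0.8   0.98 -0.55  1.66  0.7   1.21 -1.59] 0.0 0.88 elb [0.33 0.34 0.64]
   [-0.83  1.12 -0.5   1.66  0.79  1.09 -1.67] 0.0 0.9 elb [0.34 0.37 0.57]
   [-0.51  0.74 -0.75  1.9   0.71  0.78 -1.55] 0.0 0.66 elb [0.33 0.19 0.74]
   [ 0.16  1.6  -1.31  2.27  2.61  0.53 -2.58] 0.0 0.08 elb [ 0.56 -0.09  0.31]
   [ 0.42  1.44 -1.28  2.4   2.57  0.35 -2.56] 0.0 0.1 elb [ 0.51 -0.23  0.4 ]
   [-0.37  0.75 -1.01  1.85  0.76  0.99 -1.61] 0.0001 0.46 elb [0.36 0.14 0.74]
   [-0.17  0.75 -0.81  1.69  0.64  0.99 -1.89] 0.0 0.66 elb [0.38 0.06 0.74]
   [-0.11  0.92 -0.77  1.46  0.69  1.05 -1.7 ] 0.0 0.7 elb [0.44 0.05 0.67]
(1.2, 2.2) -1
   [ 0.65 -0.25 -1.06  2.01 -0.23  1.26 -0.7 ] 0.0 0.21 elb [-0.11  0.08  0.87]
   [ 0.33 -0.18 -0.89  2.01 -0.14  1.24  0.12] 0.0 0.28 elb [-0.09  0.03  0.88]
   [-0.26  0.81 -1.31  1.78  0.83  1.24  1.45] 0.0 0.1
[... 3465 characters left out ...]
 0.6  -0.78  1.79  0.5   0.96  1.79] 0.0 0.69 elb [0.28 0.15 0.79]
   [-0.82  0.97 -0.52  1.66  0.68  1.2   1.57] 0.0 0.89 elb [0.32 0.34 0.64]
   [-0.84  1.12 -0.47  1.66  0.77  1.08  1.49] 0.0 0.9 elb [0.34 0.38 0.57]
   [-0.52  0.74 -0.72  1.9   0.69  0.77  1.62] 0.0 0.66 elb [0.33 0.19 0.75]
   [ 0.16  1.6  -1.32  2.27  2.61  0.53  0.56] 0.0 0.15 elb [ 0.56 -0.09  0.31]
   [ 0.42  1.44 -1.28  2.4   2.56  0.35  0.58] 0.0 0.16 elb [ 0.51 -0.23  0.4 ]
   [-0.37  0.75 -1.02  1.85  0.77  0.99  1.53] 0.0001 0.45 elb [0.36 0.14 0.74]
   [ 0.08  1.18 -1.47  1.83  1.3   1.62  2.66] 0.1199 0.0 elb [ 0.52 -0.04  0.54]
   [ 0.14  1.28 -1.47  1.59  1.39  1.59  2.66] 0.0824 0.0 elb [ 0.54 -0.07  0.49]
```

Run:
```python
from sim import *
q=np.array(r.get_state()['q'])
a=np.array([-.107,.994,0]);c=np.array([.994,.107,0])
def tilt(th,s=1): return tool(np.sin(th)*a-np.cos(th)*np.array([0,0,1]),s*c)
v0=q
for y in (2,4): v0,e,m=go(v0,(.2,.15,.49),down(y))
G=np.array([.345,.408])
for t0 in (-1.0,-1.15):
  for P in [(.34,.42),(.34,.47),(.38,.5),(.34,.36)]:
    v=v0;print(t0,P)
    t1=t0+np.pi/2
    off=lambda p,z,t,d: tuple(np.r_[p,z]-d*tilt(t).as_matrix()[:,2])
    for p,RR in [((G[0],G[1],.30),tilt(0)),(off(G,.024,t0,.10),tilt(t0)),(off(G,.024,t0,.003),tilt(t0)),((*P,.17),tilt((t0+t1)/2)),(off(P,.075,t1,.003),tilt(t1)),(off(P,.075,t1,.1),tilt(t1)),((*P,.25),tilt(0)),
      ((.5,.3,.25),down(.9))]:
        v,e,m=go(v,p,RR);print('  ',v.round(2),round(e,4),round(m,2),'elb',elbow(v).round(2))
```

```text
-1.0 (0.34, 0.42)
   [-0.74  0.53 -0.34  1.79  0.22  0.86 -1.08] 0.0 0.77 elb [0.21 0.19 0.81]
   [-1.21  1.31 -0.04  1.03  0.41  1.75 -1.27] 0.0001 0.34 elb [0.19 0.51 0.47]
   [-1.16  1.31 -0.04  1.29  0.45  1.5  -1.35] 0.0 0.59 elb [0.22 0.5  0.48]
   [-0.9   0.77 -0.25  1.78  0.4   0.84 -1.29] 0.0 0.78 elb [0.25 0.31 0.73]
   [-0.17  1.16 -1.02  2.21  2.19  0.49 -2.66] 0.0002 0.0 elb [0.51 0.08 0.55]
   [-0.08  0.92 -0.96  2.26  2.05  0.26 -2.59] 0.0 0.07 elb [0.45 0.04 0.67]
   [-0.42  0.75 -0.98  1.81  0.75  0.99 -1.61] 0.0 0.49 elb [0.35 0.16 0.74]
   [-0.18  0.75 -0.79  1.69  0.62  0.97 -1.87] 0.0 0.68 elb [0.38 0.07 0.74]
-1.0 (0.34, 0.47)
   [-0.74  0.53 -0.34  1.79  0.22  0.86 -1.08] 0.0 0.77 elb [0.21 0.19 0.81]
   [-1.21  1.31 -0.04  1.03  0.41  1.75 -1.27] 0.0001 0.34 elb [0.19 0.51 0.47]
   [-1.16  1.31 -0.04  1.29  0.45  1.5  -1.35] 0.0 0.59 elb [0.22 0.5  0.48]
   [-0.94  0.82 -0.25  1.64  0.37  0.92 -1.29] 0.0 0.88 elb [0.24 0.33 0.71]
   [-0.26  1.15 -0.99  2.12  2.12  0.46 -2.64] 0.0002 0.02 elb [0.5  0.13 0.56]
   [-0.19  0.92 -0.93  2.19  1.97  0.26 -2.57] 0.0 0
[... 3316 characters left out ...]
-0.26  1.71  0.21  0.81 -1.49] 0.0 0.77 elb [0.3  0.15 0.78]
-1.15 (0.34, 0.36)
   [-0.74  0.53 -0.34  1.79  0.22  0.86 -1.08] 0.0 0.77 elb [0.21 0.19 0.81]
   [-1.24  1.43 -0.01  0.87  0.43  1.93 -1.23] 0.0001 0.16 elb [0.18 0.53 0.41]
   [-1.18  1.38 -0.02  1.19  0.45  1.67 -1.33] 0.0 0.42 elb [0.21 0.51 0.43]
   [-0.91  0.77 -0.21  1.84  0.44  0.91 -1.31] 0.0 0.72 elb [0.24 0.31 0.73]
   [-0.22  1.02 -0.84  2.26  2.12  0.39 -2.66] 0.0002 0.0 elb [0.47 0.1  0.62]
   [-0.25  0.73 -0.61  2.29  1.96  0.05 -2.53] 0.0 0.01 elb [0.36 0.09 0.75]
   [-0.33  0.69 -0.96  1.94  0.73  0.91 -1.56] 0.0 0.51 elb [0.34 0.12 0.76]
   [-0.2   0.74 -0.75  1.69  0.6   0.96 -1.85] 0.0 0.72 elb [0.37 0.07 0.75]
```

```bash
cat >> sim.py <<'E'
def tl(th,phi): 
    a=np.array([np.cos(phi),np.sin(phi),0]);return tool(np.sin(th)*a-np.cos(th)*np.array([0,0,1]),[np.sin(phi),-np.cos(phi),0])
def off(p,z,Rt,d): return tuple(np.r_[p,z]-d*Rt.as_matrix()[:,2])
PHI=np.arctan2(.994,-.107); G=np.array([.345,.408])
E
python3 - <<'E'
from sim import *
v0=np.array(r.get_state()['q'])
for y in (2,4): v0,e,m=go(v0,(.2,.15,.49),down(y))
t0=-1.08
v0,_,_=go(v0,(*G,.3),tl(0,PHI));v0,_,m=go(v0,off(G,.024,tl(t0,PHI),.1),tl(t0,PHI));v0,_,m=go(v0,off(G,.024,tl(t0,PHI),.003),tl(t0,PHI))
print(v0.round(2),m)
for t1 in (.49,.37):
 for P in [(.34,.46),(.34,.5),(.35,.54),(.38,.54),(.38,.58)]:
  for ph in (1.0,1.2,1.4):
    v,e0,m0=go(v0,(*P,.17),tl(-.3,ph));v,e,m=go(v,off(P,.075,tl(t1,ph),.003),tl(t1,ph));w,e2,m2=go(v,off(P,.075,tl(t1,ph),.11),tl(t1,ph))
    print(t1,P,ph,v.round(2),round(e,4),round(m0,2),round(m,2),round(m2,2),'elb',elbow(v).round(2))
E
```

```text
[-1.17  1.35 -0.03  1.24  0.45  1.59 -1.34] 0.49971177116579857
0.49 (0.34, 0.46) 1.0 [-1.56  0.94  0.84  2.29  0.98  0.04 -2.66] 0.217 1.0 0.0 0.0 elb [0.01 0.45 0.66]
0.49 (0.34, 0.46) 1.2 [-3.01 -0.46  1.51  2.56  4.14  0.04  2.22] 0.4106 1.0 0.0 0.0 elb [ 0.25 -0.03  0.83]
0.49 (0.34, 0.46) 1.4 [-0.19  1.41 -1.45  2.17  1.94  1.12 -2.66] 0.0001 0.98 0.0 0.0 elb [0.55 0.11 0.42]
0.49 (0.34, 0.5) 1.0 [-1.51  0.94  0.72  2.2   0.92  0.04 -2.66] 0.1865 0.98 0.0 0.0 elb [0.03 0.45 0.66]
0.49 (0.34, 0.5) 1.2 [-1.58  0.99  0.95  2.18  1.22  0.04 -2.66] 0.2543 0.98 0.0 0.0 elb [-0.    0.47  0.64]
0.49 (0.34, 0.5) 1.4 [-0.25  1.4  -1.44  2.09  1.92  1.11 -2.64] 0.0001 0.98 0.02 0.0 elb [0.54 0.14 0.42]
0.49 (0.35, 0.54) 1.0 [-1.44  0.95  0.59  2.09  0.89  0.04 -2.66] 0.1522 0.89 0.0 0.0 elb [0.06 0.45 0.65]
0.49 (0.35, 0.54) 1.2 [-0.42  1.54 -1.47  2.33  1.63  1.73 -2.66] 0.2445 0.88 0.0 0.0 elb [0.51 0.23 0.35]
0.49 (0.35, 0.54) 1.4 [-0.3   1.41 -1.45  1.98  1.89  1.1  -2.56] 0.0001 0.89 0.02 0.0 elb [0.53 0.16 0.42]
0.49 (0.38, 0.54) 1.0 [-1.36  0.95  0.55  2.04  0.95  0.04 -2.66] 0.145
[... 1482 characters left out ...]
1.81  0.04 -2.66] 0.006 0.89 0.0 0.22 elb [0.29 0.34 0.67]
0.37 (0.38, 0.54) 1.0 [-1.02  0.91 -0.01  1.91  2.41  0.04 -2.66] 0.0066 0.84 0.0 0.1 elb [0.23 0.38 0.67]
0.37 (0.38, 0.54) 1.2 [-0.92  0.92 -0.12  1.9   1.51  0.04 -2.66] 0.0104 0.85 0.0 0.21 elb [0.27 0.36 0.67]
0.37 (0.38, 0.54) 1.4 [-0.84  0.93 -0.21  1.87  0.32  0.04 -1.42] 0.0036 0.86 0.0 0.13 elb [0.3  0.33 0.67]
0.37 (0.38, 0.58) 1.0 [-1.08  0.94  0.03  1.81  0.15  0.04 -1.79] 0.0037 0.76 0.0 0.1 elb [0.21 0.4  0.66]
0.37 (0.38, 0.58) 1.2 [-0.98  0.94 -0.09  1.8   0.23  0.05 -1.62] 0.0 0.76 0.01 0.13 elb [0.25 0.38 0.66]
0.37 (0.38, 0.58) 1.4 [-0.87  0.95 -0.22  1.77  0.29  0.1  -1.43] 0.0 0.77 0.06 0.19 elb [0.29 0.35 0.66]
```

Run:
```python
from sim import *
v0=np.array(r.get_state()['q'])
for y in (2,4): v0,e,m=go(v0,(.2,.15,.49),down(y))
v0,_,_=go(v0,(*G,.3),tl(0,PHI))
show=lambda n,v,e,m:print('  ',n,v.round(2),round(e,4),round(m,2),'elb',elbow(v).round(2))
for t0 in (-.8,-.5):
  a0,_,m=go(v0,off(G,.024,tl(t0,PHI),.1),tl(t0,PHI));a0,e,m=go(a0,off(G,.024,tl(t0,PHI),.003),tl(t0,PHI));show('grasp',a0,e,m)
  t1=t0+np.pi/2
  for dph in (2.6,2.9,3.14):
    P=(.34,.40);v,e,m=go(a0,(.32,.38,.25),tl(0,PHI));show('lift',v,e,m)
    for k in (.25,.5,.75,1): v,e,m=go(v,(.32,.38,.25),tl(0,PHI+k*dph),20)
    show('yaw%.1f'%dph,v,e,m)
    v,e,m=go(v,off(P,.12,tl(t1,PHI+dph),.003),tl(t1,PHI+dph));v,e,m=go(v,off(P,.075,tl(t1,PHI+dph),.003),tl(t1,PHI+dph));show('stand',v,e,m)
    v,e,m=go(v,off(P,.075,tl(t1,PHI+dph),.11),tl(t1,PHI+dph));show('retr',v,e,m)
    for ph in (0,-.6):
     w,e,m=go(v,(*P,.25),tl(0,PHI+dph+ph));show('above',w,e,m)
     w,e,m=go(w,(*P,.1),tl(0,PHI+dph+ph));show('regrasp',w,e,m)
     w,e,m=go(w,(.45,.25,.25),tl(0,PHI+dph+ph));w,e,m=go(w,(.575,.188,.2),tl(0,PHI+dph+ph));show('rack',w,e,m)
```

```text
grasp [-1.12  1.21 -0.07  1.43  0.45  1.28 -1.37] 0.0 0.81 elb [0.23 0.47 0.53]
   lift [-0.73  0.55 -0.36  1.95  0.3   0.69 -1.17] 0.0 0.61 elb [0.22 0.2  0.81]
   yaw2.6 [-0.33  0.75 -1.1   1.93  0.81  0.99  0.89] 0.0 0.37 elb [0.36 0.12 0.74]
   stand [-0.64  1.28 -0.84  1.33  0.64  1.67  1.11] 0.0 0.42 elb [0.43 0.32 0.49]
   retr [-0.73  1.25 -0.84  1.03  0.61  1.91  1.23] 0.0 0.18 elb [0.4  0.35 0.51]
   above [-0.35  0.77 -1.07  1.85  0.8   1.02  0.94] 0.0 0.4 elb [0.37 0.14 0.73]
   regrasp [-0.46  0.97 -0.88  1.97  1.11  0.79  0.7 ] 0.0 0.59 elb [0.42 0.21 0.64]
   rack [ 0.13  0.93 -1.03  1.67  0.89  1.08  1.53] 0.0 0.44 elb [ 0.45 -0.06  0.66]
   above [-0.44  0.7  -0.88  1.86  0.68  0.92  0.47] 0.0 0.59 elb [0.33 0.15 0.76]
   regrasp [-0.56  0.9  -0.67  1.97  0.98  0.63  0.21] 0.0 0.59 elb [0.37 0.24 0.68]
   rack [ 0.06  0.86 -0.85  1.67  0.77  0.98  1.03] 0.0 0.62 elb [ 0.43 -0.03  0.69]
   lift [-0.73  0.55 -0.36  1.95  0.3   0.69 -1.17] 0.0 0.61 elb [0.22 0.2  0.81]
   yaw2.9 [-0.3   0.78 -1.17  1.93  0.85  1.04  1.15] 0.0 0.3 elb [0.38 0.12 0.73]
   stand [-0.71  1.
[... 3370 characters left out ...]
] 0.0 0.25 elb [0.39 0.11 0.72]
   stand [-0.87  1.35 -0.72  1.3   0.84  1.93  1.43] 0.0 0.16 elb [0.35 0.42 0.45]
   retr [-1.03  1.33 -0.62  0.97  0.77  2.09  1.62] 0.0 0.0 elb [0.28 0.47 0.46]
   above [-0.36  0.77 -1.06  1.86  0.79  1.01  1.49] 0.0 0.41 elb [0.37 0.14 0.73]
   regrasp [-0.47  0.97 -0.86  1.97  1.1   0.77  1.24] 0.0 0.59 elb [0.41 0.21 0.65]
   rack [ 0.13  0.92 -1.01  1.67  0.88  1.07  2.08] 0.0 0.46 elb [ 0.45 -0.06  0.67]
   above [-0.44  0.7  -0.87  1.86  0.67  0.91  1.01] 0.0 0.6 elb [0.33 0.15 0.76]
   regrasp [-0.57  0.9  -0.66  1.97  0.97  0.62  0.76] 0.0 0.58 elb [0.37 0.24 0.68]
   rack [ 0.06  0.86 -0.84  1.67  0.76  0.97  1.58] 0.0 0.63 elb [ 0.43 -0.02  0.69]
```

```bash
sed -i 's/def tl(th,phi):/def tl(th,phi,s=-1):/; s/\[np.sin(phi),-np.cos(phi),0\])$/[s*np.sin(phi),-s*np.cos(phi),0])/' sim.py; grep -n "s\*np" sim.py
python3 - <<'E'
from sim import *
v0=np.array(r.get_state()['q'])
show=lambda n,v,e,m:print('  ',n,v.round(2),round(e,4),round(m,2),'elb',elbow(v).round(2))
for y in (2,3.4,4.6): v0,e,m=go(v0,(.2,.15,.49),down(y))
show('tw',v0,e,m)
v0,e,m=go(v0,(*G,.3),tl(0,PHI));show('above',v0,e,m)
for t0 in (-.8,):
  a0,_,m=go(v0,off(G,.024,tl(t0,PHI),.1),tl(t0,PHI));a0,e,m=go(a0,off(G,.024,tl(t0,PHI),.003),tl(t0,PHI));show('grasp',a0,e,m)
  t1=t0+np.pi/2
  for dph in (-2.6,-2.9,-3.3):
    P=(.34,.40);v,e,m=go(a0,(.32,.38,.25),tl(0,PHI));show('lift',v,e,m)
    for k in (.25,.5,.75,1): v,e,m=go(v,(.32,.38,.25),tl(0,PHI+k*dph),20)
    show('yaw%.1f'%dph,v,e,m)
    v,e,m=go(v,off(P,.12,tl(t1,PHI+dph),.003),tl(t1,PHI+dph));v,e,m=go(v,off(P,.075,tl(t1,PHI+dph),.003),tl(t1,PHI+dph));show('stand',v,e,m)
    v,e,m=go(v,off(P,.075,tl(t1,PHI+dph),.11),tl(t1,PHI+dph));show('retr',v,e,m)
    for ph in (0,-.6):
     w,e,m=go(v,(*P,.25),tl(0,PHI+dph+ph));show('above',w,e,m)
     w,e,m=go(w,(*P,.1),tl(0,PHI+dph+ph));show('regrasp',w,e,m)
     w,e,m=go(w,(.45,.25,.25),tl(0,PHI+dph+ph));w,e,m=go(w,(.575,.188,.2),tl(0,PHI+dph+ph));show('rack',w,e,m)
     w,e,m=go(w,(.39,.176,.25),tl(0,PHI+dph+ph));show('jarf',w,e,m)
     w,e,m=go(w,(.39,.176,.1),tl(0,PHI+dph+ph));show('jarf',w,e,m)
E
```

```text
16:    a=np.array([np.cos(phi),np.sin(phi),0]);return tool(np.sin(th)*a-np.cos(th)*np.array([0,0,1]),[s*np.sin(phi),-s*np.cos(phi),0])
   tw [-0.14 -0.14 -0.55  2.02 -0.08  1.24  2.37] 0.0 0.29 elb [-0.08 -0.01  0.89]
   above [-0.57  0.57 -0.62  1.78  0.41  0.92  1.88] 0.0 0.78 elb [0.26 0.17 0.8 ]
   grasp [-1.    1.22 -0.31  1.43  0.62  1.38  1.63] 0.0 0.71 elb [0.28 0.45 0.52]
   lift [-0.57  0.6  -0.63  1.94  0.5   0.76  1.76] 0.0 0.62 elb [0.27 0.17 0.79]
   yaw-2.6 [-1.06  0.54  0.15  1.97 -0.13  0.64 -0.18] 0.0 0.59 elb [0.14 0.25 0.81]
   stand [-1.59  1.16  0.58  1.78  0.16  0.73 -0.69] 0.0 0.69 elb [-0.01  0.52  0.55]
   retr [-1.67  1.05  0.59  1.65  0.14  0.99 -0.68] 0.0 0.91 elb [-0.05  0.49  0.61]
   above [-1.07  0.58  0.18  1.89 -0.16  0.69 -0.14] 0.0 0.65 elb [0.15 0.27 0.8 ]
   regrasp [-1.01  0.83  0.09  2.   -0.21  0.33 -0.1 ] 0.0 0.29 elb [0.22 0.35 0.71]
   rack [-0.44  0.74  0.08  1.7  -0.09  0.71  0.34] 0.0 0.67 elb [0.34 0.16 0.74]
   jarf [-0.6   0.46  0.1   2.15 -0.09  0.53  0.22] 0.0 0.41 elb [0.21 0.14 0.83]
   jarf [-0.54  0.78  0.01  2.28 -0.12  0.09  
[... 2062 characters left out ...]
  0.35 -0.57] 0.0 0.31 elb [0.2  0.37 0.71]
   rack [-0.54  0.75  0.26  1.7  -0.27  0.72 -0.19] 0.0 0.68 elb [0.33 0.2  0.74]
   jarf [-0.73  0.48  0.29  2.16 -0.26  0.54 -0.29] 0.0 0.4 elb [0.19 0.17 0.83]
   jarf [-0.56  0.78  0.05  2.28 -0.38  0.09 -0.2 ] 0.0 0.05 elb [0.34 0.21 0.73]
   above [-1.3   0.64  0.58  1.9  -0.5   0.75 -1.09] 0.0 0.5 elb [0.09 0.32 0.78]
   regrasp [-1.15  0.86  0.33  2.   -0.69  0.39 -0.93] 0.0 0.31 elb [0.18 0.39 0.7 ]
   rack [-0.64  0.78  0.45  1.71 -0.46  0.76 -0.61] 0.0 0.54 elb [0.32 0.24 0.73]
   jarf [-0.86  0.51  0.5   2.16 -0.45  0.57 -0.68] 0.0 0.4 elb [0.18 0.21 0.82]
   jarf [-0.59  0.78  0.09  2.28 -0.67  0.1  -0.51] 0.0 0.06 elb [0.33 0.22 0.73]
```

Emit:
step_arm(
  motion=[
    {"dp":[0,0,0],"twist":[0,0,-0.18],"hand":1},
    {"dp":[0,0,0],"twist":[0,0,-0.36],"hand":1},
    {"dp":[0,0,0],"twist":[0,0,-0.54],"hand":1},
    {"dp":[0,0,0],"twist":[0,0,-0.72],"hand":1},
    {"dp":[0,0,0],"twist":[0,0,-0.9],"hand":1},
  ],
)

```text
clock: 4.47
tool_pos: [0.1986, 0.1476, 0.4906]
eef_rot: [0.833, 0.553, -0.0, -0.001]
contact_force: [-0.6, 0.5, 0.6]
opening: 0.996
finger_force: 0.0
```

Emit:
step_arm(
  motion=[
    {"dp":[0,0,0],"twist":[0,0,-0.18],"hand":1},
    {"dp":[0,0,0],"twist":[0,0,-0.36],"hand":1},
    {"dp":[0,0,0],"twist":[0,0,-0.54],"hand":1},
    {"dp":[0,0,0],"twist":[0,0,-0.72],"hand":1},
    {"dp":[0,0,0],"twist":[0,0,-0.9],"hand":1},
  ],
)

```text
clock: 5.1
tool_pos: [0.1988, 0.1478, 0.4903]
eef_rot: [0.51, 0.86, -0.0, -0.001]
contact_force: [-0.3, 0.2, -0.5]
opening: 0.997
finger_force: 0.0
```

Emit:
step_arm(
  motion=[
    {"dp":[0,0,0],"twist":[0,0,-0.18],"hand":1},
    {"dp":[0,0,0],"twist":[0,0,-0.36],"hand":1},
    {"dp":[0,0,0],"twist":[0,0,-0.54],"hand":1},
    {"dp":[0,0,0],"twist":[0,0,-0.72],"hand":1},
    {"dp":[0,0,0],"twist":[0,0,-0.9],"hand":1},
  ],
)

```text
clock: 5.72
tool_pos: [0.1989, 0.1479, 0.4901]
eef_rot: [0.085, 0.996, -0.0, -0.001]
contact_force: [-0.6, 0.4, -0.1]
opening: 1.003
finger_force: 0.0
```

Emit:
step_arm(
  motion=[
    {"dp":[0,0,0],"twist":[0,0,-0.18],"hand":1},
    {"dp":[0,0,0],"twist":[0,0,-0.36],"hand":1},
    {"dp":[0,0,0],"twist":[0,0,-0.54],"hand":1},
    {"dp":[0,0,0],"twist":[0,0,-0.72],"hand":1},
    {"dp":[0,0,0],"twist":[0,0,-0.9],"hand":1},
  ],
)

```text
clock: 6.35
tool_pos: [0.199, 0.148, 0.49]
eef_rot: [-0.357, 0.934, -0.0, -0.001]
contact_force: [0.6, 0.2, 0.1]
opening: 1.002
finger_force: 0.0
```

Run:
```python
from sim import *
s=cur();print(s['clock'],s['contact_force'].round(1));rel((.32,.40,.32),tl(0,PHI),s);q=s['q'];print(tl(0,PHI).as_matrix().round(2))
v,e,m=go(np.array(q),(.32,.40,.32),tl(0,PHI));print(v.round(2),e,m,elbow(v))
```

```text
6.35 [0.6 0.2 0.1]
at [0.199 0.148 0.49 ] q [-0.05 -0.14 -0.62  2.02 -0.09  1.24  1.67] dp [-258.6  107.   169.5] twist [ 0.001 -0.002 -0.948] rows 6.0
[[ 0.11 -0.99 -0.  ]
 [-0.99 -0.11  0.  ]
 [ 0.    0.   -1.  ]]
[-0.48  0.56 -0.81  1.8   0.48  0.99  1.76] 3.314755771985443e-05 0.6575759502869354 [0.26474227 0.13858022 0.80503396]
```

Emit:
step_arm(
  motion=[
    {"dp":[0,0,0],"twist":[0,0,-0.18],"hand":1},
    {"dp":[0,0,0],"twist":[0,0,-0.36],"hand":1},
    {"dp":[0,0,0],"twist":[0,0,-0.54],"hand":1},
    {"dp":[0,0,0],"twist":[0,0,-0.72],"hand":1},
    {"dp":[0,0,0],"twist":[0,0,-0.9],"hand":1},
  ],
)

```text
clock: 6.98
tool_pos: [0.199, 0.1481, 0.4899]
eef_rot: [0.728, -0.686, -0.0, 0.001]
contact_force: [0.4, 0.5, 0.3]
opening: 0.996
finger_force: 0.0
```

Emit:
step_arm(
  motion=[
    {"dp":[-47,-29,28],"twist":[0,0,0],"hand":1},
    {"dp":[-94,-59,56],"twist":[0,0,0],"hand":1},
    {"dp":[-141,-88,84],"twist":[0,0,-0.05],"hand":1},
    {"dp":[-188,-118,112],"twist":[0,0,-0.05],"hand":1},
    {"dp":[-236,-148,140],"twist":[0,0,-0.05],"hand":1},
  ],
)

```text
clock: 7.6
tool_pos: [0.3352, 0.3928, 0.3474]
eef_rot: [0.743, -0.67, 0.002, 0.002]
contact_force: [1.1, -1.2, 1.5]
opening: 0.999
finger_force: 0.0
```

Run:
```python
from sim import *
s=cur();print(s['clock'],s['contact_force'].round(1));q=np.array(s['q'])
# remeasure lying jar from both cams (hand overhead may occlude)
for n in('scene','top'):
    P=np.load(f"{n}0.npz")['P'].reshape(-1,3);P=P[(abs(P[:,0]-.345)<.05)&(abs(P[:,1]-.39)<.09)&(P[:,2]>.012)&(P[:,2]<.06)]
    m=P.mean(0);V=np.linalg.svd((P-m)[:,:2],full_matrices=False)[2];qq=(P[:,:2]-m[:2])@V.T;mid=m[:2]+((qq.min(0)+qq.max(0))/2)@V
    print(n,len(P),'mid',mid.round(4),'axis',V[0].round(3),'ext',np.ptp(qq,axis=0).round(4),'zmax',P[:,2].max().round(3))
    for lo_ in np.arange(-.05,.05,.02):
        t=(P[:,:2]-mid)@V.T;k=(t[:,0]>lo_)&(t[:,0]<lo_+.02);print('   ',round(lo_,2),((t[k,1].min()+t[k,1].max())/2).round(4),np.ptp(t[k,1]).round(4))
t0=-.8
for d in (.1,.003):
    p=off(G,.024,tl(t0,PHI),d);rel(p,tl(t0,PHI),s)
    q,e,m=go(q,p,tl(t0,PHI));print(q.round(2),e,m,elbow(q).round(2))
```

```text
7.6 [ 1.1 -1.2  1.5]
scene 984 mid [0.3458 0.3904] axis [ 0.137 -0.991] ext [0.1072 0.0453] zmax 0.049
    -0.05 0.0015 0.0424
    -0.03 -0.0003 0.0416
    -0.01 -0.0015 0.041
    0.01 -0.0017 0.0419
    0.03 -0.0014 0.0416
top 931 mid [0.3471 0.3894] axis [-0.107  0.994] ext [0.1061 0.0458] zmax 0.049
    -0.05 -0.0001 0.0436
    -0.03 -0.0002 0.045
    -0.01 -0.0004 0.0446
    0.01 -0.0007 0.0437
    0.03 -0.0 0.0458
at [0.3352 0.3928 0.3474] q [-0.54  0.5  -0.65  1.75  0.35  1.01  1.92] dp [-86.9 -11.2 253.4] twist [ 0.002  0.795 -0.003] rows 5.0
[-1.06  1.19 -0.33  1.21  0.56  1.6   1.7 ] 4.1693592181750544e-05 0.48900832121244386 [0.26 0.46 0.54]
at [0.3352 0.3928 0.3474] q [-0.54  0.5  -0.65  1.75  0.35  1.01  1.92] dp [-17.7 -11.5 321.3] twist [ 0.002  0.795 -0.003] rows 6.0
[-1.    1.23 -0.32  1.41  0.62  1.39  1.62] 3.1311887982996942e-06 0.7002003316322503 [0.29 0.45 0.52]
```

Emit:
step_arm(
  motion=[
    {"dp":[-17,-2,50],"twist":[0,0.16,0],"hand":1},
    {"dp":[-35,-4,101],"twist":[0,0.32,0],"hand":1},
    {"dp":[-52,-7,152],"twist":[0,0.48,0],"hand":1},
    {"dp":[-70,-9,203],"twist":[0,0.64,0],"hand":1},
    {"dp":[-87,-11,253],"twist":[0,0.795,0],"hand":1},
  ],
)

```text
clock: 8.22
tool_pos: [0.3357, 0.4799, 0.0946]
eef_rot: [0.684, -0.615, 0.292, 0.26]
contact_force: [0.6, 0.7, 1.2]
opening: 1.001
finger_force: 0.0
```

Emit:
step_arm(
  motion=[
    {"dp":[0,0,15],"twist":[0,0,0],"hand":1},
    {"dp":[0,0,30],"twist":[0,0,0],"hand":1},
    {"dp":[0,0,40],"twist":[0,0,0],"hand":1},
    {"dp":[0,0,40],"twist":[0,0,0],"hand":1},
  ],
)

```text
clock: 8.72
tool_pos: [0.3384, 0.4521, 0.0736]
eef_rot: [0.685, -0.618, 0.288, 0.257]
contact_force: [0.0, 0.2, -0.5]
opening: 1.0
finger_force: 0.0
```

Run:
```python
from sim import *
s=cur();print(s['clock'],s['contact_force'].round(1),s['eef_rot'].round(3),tl(-.8,PHI).as_quat().round(3))
p=off((.3445,.409),.024,tl(-.8,PHI),.003);rel(p,tl(-.8,PHI),s)
a=snap('scene','pics/s1.png');cv2.imwrite('pics/c1.png',cv2.resize(cv2.cvtColor(a['pixels'][120:300,120:330],cv2.COLOR_RGB2BGR),None,fx=3,fy=3))
```

```text
8.725 [ 0.   0.2 -0.5] [ 0.685 -0.618  0.288  0.257] [ 0.685 -0.615  0.29   0.26 ]
at [0.3384 0.4521 0.0736] q [-1.04  1.2  -0.34  1.27  0.58  1.53  1.67] dp [-4.7 -1.4 62.9] twist [-0.001  0.008 -0.005] rows 2.0
```

View pics/c1.png

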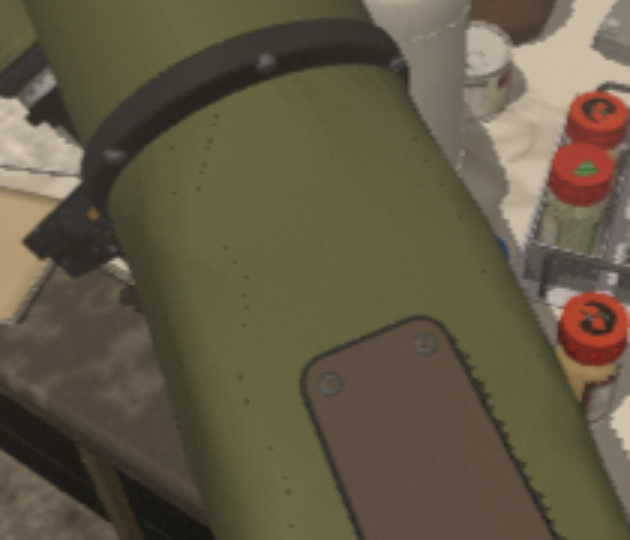

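The scene view is filled by the green arm; only the gripper edge at (70,240) and the untouched rack at (600,200) show. The measured pose agrees with the plan, so I'll go ahead with the grasp.

Emit:
step_arm(
  motion=[
    {"dp":[-3,-1,25],"twist":[0,0.004,-0.003],"hand":1},
    {"dp":[-4,-1,45],"twist":[0,0.008,-0.005],"hand":1},
    {"dp":[-5,-1,62],"twist":[0,0.008,-0.005],"hand":1},
    {"dp":[-5,-1,62],"twist":[0,0.008,-0.005],"hand":1},
  ],
)

```text
clock: 9.28
tool_pos: [0.3419, 0.4111, 0.023]
eef_rot: [0.686, -0.614, 0.29, 0.263]
contact_force: [-0.5, -0.8, 0.1]
opening: 1.003
finger_force: 0.1
```

Emit:
step_arm(
  motion=[
    {"dp":[0,0,0],"twist":[0,0,0],"hand":0},
    {"dp":[0,0,0],"twist":[0,0,0],"hand":-0.5},
    {"dp":[0,0,0],"twist":[0,0,0],"hand":-1},
    {"dp":[0,0,0],"twist":[0,0,0],"hand":-1},
    {"dp":[0,0,0],"twist":[0,0,0],"hand":-1},
  ],
  force=20,
)

```text
clock: 9.9
tool_pos: [0.3418, 0.4121, 0.0231]
eef_rot: [0.686, -0.614, 0.29, 0.262]
contact_force: [0.4, 1.1, 1.1]
opening: 0.484
finger_force: 20.0
```

Run:
```python
from sim import *
s=cur();print(s['clock'],s['contact_force'].round(1),s['opening'],s['finger_force'])
rel((.32,.39,.25),tl(0,PHI),s)
```

```text
9.9 [0.4 1.1 1.1] 0.48355080208647494 19.992922073518002
at [0.3418 0.4121 0.0231] q [-1.01  1.25 -0.33  1.37  0.62  1.41  1.62] dp [ 176.8   24.8 -143.4] twist [ 0.002 -0.803  0.004] rows 5.0
```

Emit:
step_arm(
  motion=[
    {"dp":[29,0,-28],"twist":[0,0,0],"hand":-1},
    {"dp":[66,6,-57],"twist":[0,-0.17,0],"hand":-1},
    {"dp":[103,12,-86],"twist":[0,-0.35,0],"hand":-1},
    {"dp":[140,19,-115],"twist":[0,-0.53,0],"hand":-1},
    {"dp":[177,25,-143],"twist":[0,-0.7,0],"hand":-1},
  ],
)

```text
clock: 10.52
tool_pos: [0.3195, 0.3893, 0.2517]
eef_rot: [0.744, -0.666, 0.036, 0.033]
contact_force: [1.0, -0.0, -1.0]
opening: 0.478
finger_force: 20.0
```

Run:
```python
from sim import *
s=cur();print(s['clock'],s['contact_force'].round(1),s['opening'].round(3),s['finger_force'])
rel((.30,.39,.25),tl(0,PHI),s)
a=snap('top','pics/t2.png');cv2.imwrite('pics/c2.png',cv2.resize(cv2.cvtColor(a['pixels'][130:300,130:370],cv2.COLOR_RGB2BGR),None,fx=3,fy=3))
```

```text
Traceback (most recent call last):
AttributeError: 'float' object has no attribute 'round'
```

Emit:
step_arm(
  motion=[
    {"dp":[0,15,0],"twist":[0,-0.1,0],"hand":-1},
    {"dp":[0,15,0],"twist":[0,-0.1,0],"hand":-1},
  ],
)

```text
clock: 10.78
tool_pos: [0.3047, 0.3854, 0.2503]
eef_rot: [0.745, -0.668, 0.001, 0.003]
contact_force: [-0.1, 0.7, -1.6]
opening: 0.483
finger_force: 20.0
```

Emit:
step_arm(
  motion=[
    {"dp":[0,0,0],"twist":[0,0,0.18],"hand":-1},
    {"dp":[0,0,0],"twist":[0,0,0.36],"hand":-1},
    {"dp":[0,0,0],"twist":[0,0,0.54],"hand":-1},
    {"dp":[0,0,0],"twist":[0,0,0.72],"hand":-1},
    {"dp":[0,0,0],"twist":[0,0,0.9],"hand":-1},
  ],
)

```text
clock: 11.4
tool_pos: [0.3047, 0.3889, 0.2487]
eef_rot: [-0.379, 0.926, -0.002, -0.003]
contact_force: [0.1, -0.5, -1.2]
opening: 0.481
finger_force: 20.0
```

Emit:
step_arm(
  motion=[
    {"dp":[0,0,0],"twist":[0,0,0.18],"hand":-1},
    {"dp":[0,0,0],"twist":[0,0,0.36],"hand":-1},
    {"dp":[0,0,0],"twist":[0,0,0.54],"hand":-1},
    {"dp":[0,0,0],"twist":[0,0,0.72],"hand":-1},
    {"dp":[0,0,0],"twist":[0,0,0.9],"hand":-1},
  ],
)

```text
clock: 12.02
tool_pos: [0.3044, 0.3889, 0.2487]
eef_rot: [0.061, 0.998, -0.003, -0.002]
contact_force: [0.4, 0.2, -1.6]
opening: 0.482
finger_force: 20.0
```

Emit:
step_arm(
  motion=[
    {"dp":[0,0,0],"twist":[0,0,0.18],"hand":-1},
    {"dp":[0,0,0],"twist":[0,0,0.36],"hand":-1},
    {"dp":[0,0,0],"twist":[0,0,0.54],"hand":-1},
    {"dp":[0,0,0],"twist":[0,0,0.72],"hand":-1},
    {"dp":[0,0,0],"twist":[0,0,0.9],"hand":-1},
  ],
)

```text
clock: 12.65
tool_pos: [0.3042, 0.3891, 0.2488]
eef_rot: [0.489, 0.872, -0.004, -0.0]
contact_force: [0.0, -0.1, -1.6]
opening: 0.48
finger_force: 20.0
```

Run:
```python
from sim import *
s=cur();print(s['clock'],s['contact_force'].round(1),s['opening'],s['finger_force'])
q=np.array(s['q']);ph=PHI-2.75;t1=-.8+np.pi/2;P=(.34,.40)
print(tl(t1,ph).as_matrix().round(2))
for z in (.13,.0745):
    p=off(P,z,tl(t1,ph),.003);rel(p,tl(t1,ph),s);q,e,m=go(q,p,tl(t1,ph));print(q.round(2),e,m,elbow(q).round(2))
a=snap('top','pics/t2.png');b=snap('scene');cv2.imwrite('pics/c2.png',np.hstack([cv2.resize(cv2.cvtColor(c,cv2.COLOR_RGB2BGR),None,fx=2,fy=2) for c in (a['pixels'][130:330,150:350],b['pixels'][90:290,150:350])]))
```

```text
12.65 [ 0.  -0.1 -1.6] 0.48026999996736675 19.96475221788741
[[-0.34  0.88  0.33]
 [ 0.63  0.48 -0.61]
 [-0.7   0.   -0.72]]
at [0.3042 0.3891 0.2488] q [-1.11  0.55  0.17  1.97 -0.15  0.64 -0.29] dp [ -6.9  37.2 116.4] twist [ 0.012 -0.768  0.05 ] rows 5.0
[-1.55  1.08  0.56  1.68  0.13  0.96 -0.74] 1.028257619283306e-05 0.8779687322702114 [0.01 0.5  0.61]
at [0.3042 0.3891 0.2488] q [-1.11  0.55  0.17  1.97 -0.15  0.64 -0.29] dp [ -6.8  37.6 171.9] twist [ 0.012 -0.768  0.05 ] rows 5.0
[-1.54  1.17  0.54  1.67  0.11  0.89 -0.77] 7.767571136959674e-07 0.8492824377453699 [0.02 0.52 0.57]
```

View pics/c2.png

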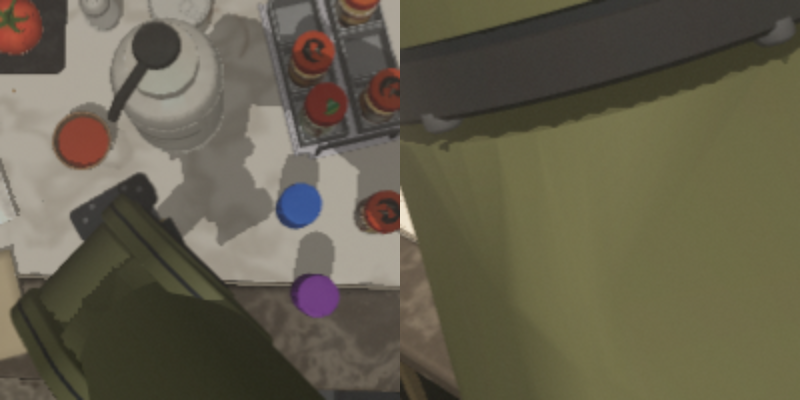

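Emit:
step_arm(
  motion=[
    {"dp":[-1,7,20],"twist":[0.002,-0.154,0.01],"hand":-1},
    {"dp":[-3,15,44],"twist":[0.005,-0.308,0.02],"hand":-1},
    {"dp":[-4,22,68],"twist":[0.007,-0.461,0.03],"hand":-1},
    {"dp":[-6,30,92],"twist":[0.01,-0.615,0.04],"hand":-1},
    {"dp":[-7,37,116],"twist":[0.012,-0.768,0.05],"hand":-1},
  ],
)

```text
clock: 13.38
tool_pos: [0.3391, 0.403, 0.1321]
eef_rot: [0.469, 0.798, -0.191, 0.326]
contact_force: [-0.0, -0.0, -2.1]
opening: 0.488
finger_force: 20.0
```

Emit:
step_arm(
  motion=[
    {"dp":[0,0,0],"twist":[0,0,0],"hand":-1},
  ],
)

```text
clock: 13.5
tool_pos: [0.3364, 0.4024, 0.1274]
eef_rot: [0.467, 0.8, -0.194, 0.324]
contact_force: [0.4, -0.7, -0.6]
opening: 0.482
finger_force: 20.0
```

Run:
```python
from sim import *
s=cur();print(s['clock'],s['contact_force'].round(1),s['opening'],s['finger_force'])
ph=PHI-2.75;t1=-.8+np.pi/2;P=(.34,.40)
for z in (.085,.0785,.0735):
    rel(off(P,z,tl(t1,ph),.003),tl(t1,ph),s)
for n in ('top','scene'):
    a=snap(n);M=red(a);C=cloud(a);k=(M>0)&(np.linalg.norm(C[...,:2]-np.array(P),axis=-1)<.07)&(C[...,2]>.05);print(n,k.sum(),np.nanmean(C[k],0) if k.any() else '')
```

```text
13.5 [ 0.4 -0.7 -0.6] 0.4820708744998337 19.97149259052094
at [0.3364 0.4024 0.1274] q [-1.55  1.09  0.55  1.68  0.14  0.95 -0.74] dp [26.8  2.3 30. ] twist [0.004 0.004 0.014] rows 1.0
at [0.3364 0.4024 0.1274] q [-1.55  1.09  0.55  1.68  0.14  0.95 -0.74] dp [31.4  2.4 34.6] twist [0.004 0.004 0.014] rows 1.0
at [0.3364 0.4024 0.1274] q [-1.55  1.09  0.55  1.68  0.14  0.95 -0.74] dp [34.9  2.4 38.2] twist [0.004 0.004 0.014] rows 1.0
top 346 [0.33728565 0.4010595  0.15866244]
scene 387 [0.33530556 0.39625046 0.1607091 ]
```

Emit:
step_arm(
  motion=[
    {"dp":[12,1,13],"twist":[0,0,0.005],"hand":-1},
    {"dp":[24,2,26],"twist":[0.004,0.004,0.014],"hand":-1},
    {"dp":[30,2,33],"twist":[0.004,0.004,0.014],"hand":-1},
    {"dp":[30,2,33],"twist":[0.004,0.004,0.014],"hand":-1},
  ],
)

```text
clock: 14.1
tool_pos: [0.3421, 0.4002, 0.0886]
eef_rot: [0.479, 0.794, -0.189, 0.322]
contact_force: [0.4, -0.6, -0.7]
opening: 0.483
finger_force: 20.0
```

Run:
```python
from sim import *
s=cur();print(s['clock'],s['contact_force'].round(1),s['opening'],s['finger_force'],s['tool_pos'])
print((R.from_quat(s['eef_rot']).inv().apply([0,0,-1])).round(3))
P=(.34,.40)
for n in ('top','scene'):
    a=snap(n);C=cloud(a);k=(np.linalg.norm(C[...,:2]-np.array(P),axis=-1)<.05)&(red(a)>0)&(C[...,2]>.07);Q=C[k];print(n,k.sum(),np.mean(Q,0).round(4),Q[:,2].max())
    T=Q[Q[:,2]>np.percentile(Q[:,2],60)]
    if n=='top':
        c=np.linalg.lstsq(np.c_[Q[:,:2]-Q[:,:2].mean(0),np.ones(len(Q))],Q[:,2],rcond=None)[0];print('slope',c)
cv2.imwrite('pics/c3.png',cv2.resize(cv2.cvtColor(snap('scene')['pixels'][130:280,130:300],cv2.COLOR_RGB2BGR),None,fx=3,fy=3))
```

```text
14.1 [ 0.4 -0.6 -0.7] 0.4832999523376977 19.971849326830124 [0.34205337 0.40017565 0.08859877]
[ 0.693 -0.009  0.721]
top 308 [0.3431 0.3982 0.1198] 0.12464392857117945
slope [-0.00198365 -0.0116468   0.11984806]
scene 355 [0.3392 0.3955 0.1193] 0.15000290770205638
```

View pics/c3.png

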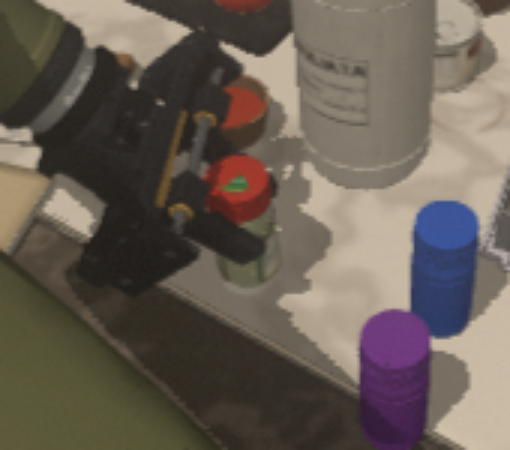

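The crop shows jar_e upright in the fingers at (245,215), its foot about 13 mm above the worktop, with the ramekin at (240,105) behind it and nothing touching. I'll lower it now.

Emit:
step_arm(
  motion=[
    {"dp":[4,0,4],"twist":[0,0,0],"hand":-1},
    {"dp":[7,0,7],"twist":[0,0,0],"hand":-1},
    {"dp":[7.5,0,7.8],"twist":[0,0,0],"hand":-1},
    {"dp":[7.5,0,7.8],"twist":[0,0,0],"hand":-1},
  ],
)

```text
clock: 14.75
tool_pos: [0.3423, 0.4006, 0.0781]
eef_rot: [0.479, 0.794, -0.189, 0.323]
contact_force: [-0.2, -0.1, -1.9]
opening: 0.485
finger_force: 20.0
```

Emit:
step_arm(
  motion=[
    {"dp":[0.7,0,0.7],"twist":[0,0,0],"hand":-1},
    {"dp":[0.7,0,0.7],"twist":[0,0,0],"hand":-1},
  ],
)

```text
clock: 15.0
tool_pos: [0.3423, 0.4008, 0.0773]
eef_rot: [0.479, 0.794, -0.188, 0.322]
contact_force: [-0.4, 0.6, -0.8]
opening: 0.481
finger_force: 20.0
```

Emit:
step_arm(
  motion=[
    {"dp":[0.7,0,0.7],"twist":[0,0,0],"hand":-1},
    {"dp":[0.7,0,0.7],"twist":[0,0,0],"hand":-1},
  ],
)

```text
clock: 15.25
tool_pos: [0.3422, 0.4008, 0.0762]
eef_rot: [0.479, 0.794, -0.188, 0.322]
contact_force: [1.0, -0.1, -0.9]
opening: 0.483
finger_force: 20.0
```

Emit:
step_arm(
  motion=[
    {"dp":[0.7,0,0.7],"twist":[0,0,0],"hand":-1},
    {"dp":[0.7,0,0.7],"twist":[0,0,0],"hand":-1},
  ],
)

```text
clock: 15.5
tool_pos: [0.3422, 0.4007, 0.0752]
eef_rot: [0.479, 0.794, -0.188, 0.322]
contact_force: [0.8, 0.0, -0.8]
opening: 0.482
finger_force: 20.0
```

Emit:
step_arm(
  motion=[
    {"dp":[0.7,0,0.7],"twist":[0,0,0],"hand":-1},
    {"dp":[0.7,0,0.7],"twist":[0,0,0],"hand":-1},
  ],
)

```text
clock: 15.75
tool_pos: [0.3425, 0.4005, 0.0748]
eef_rot: [0.479, 0.794, -0.189, 0.323]
contact_force: [-0.1, 0.0, 3.2]
opening: 0.489
finger_force: 20.0
```

Emit:
step_arm(
  motion=[
    {"dp":[0.4,0,0.4],"twist":[0,0,0],"hand":-1},
    {"dp":[0.4,0,0.4],"twist":[0,0,0],"hand":-1},
  ],
)

```text
clock: 16.0
tool_pos: [0.3426, 0.4004, 0.0748]
eef_rot: [0.479, 0.794, -0.189, 0.323]
contact_force: [-1.5, 0.3, 6.3]
opening: 0.481
finger_force: 20.0
```

Emit:
step_arm(
  motion=[
    {"dp":[0,0,0],"twist":[0,0,0],"hand":0.15},
    {"dp":[0,0,0],"twist":[0,0,0],"hand":0.5},
    {"dp":[0,0,0],"twist":[0,0,0],"hand":1},
    {"dp":[0,0,0],"twist":[0,0,0],"hand":1},
  ],
)

```text
clock: 16.5
tool_pos: [0.3422, 0.4008, 0.0736]
eef_rot: [0.479, 0.794, -0.188, 0.322]
contact_force: [0.5, -0.1, -0.4]
opening: 0.89
finger_force: 0.0
```

Emit:
step_arm(
  motion=[
    {"dp":[0,0,-20],"twist":[0,0,0],"hand":1},
    {"dp":[0,0,-50],"twist":[0,0,0],"hand":1},
    {"dp":[0,0,-80],"twist":[0,0,0],"hand":1},
    {"dp":[0,0,-110],"twist":[0,0,0],"hand":1},
    {"dp":[0,0,-110],"twist":[0,0,0],"hand":1},
  ],
)

```text
clock: 17.12
tool_pos: [0.3055, 0.4698, 0.1537]
eef_rot: [0.479, 0.795, -0.186, 0.322]
contact_force: [0.3, 0.2, -0.2]
opening: 0.998
finger_force: 0.0
```

```bash
cat >> sim.py <<'E'
def cap(n,P,zlo,rad=.05):
    a=snap(n);C=cloud(a);k=(np.linalg.norm(C[...,:2]-np.array(P),axis=-1)<rad)&(C[...,2]>zlo)&(red(a)>0);Q=C[k]
    c,rr=cv2.minEnclosingCircle(Q[:,:2].astype(np.float32)) if len(Q) else ((0,0),0)
    print(n,len(Q),'circle',np.round(c,4),round(rr,4),'mean',Q.mean(0).round(4) if len(Q) else '');return a
E
python3 - <<'E'
from sim import *
s=cur();print(s['clock'],s['contact_force'].round(1),s['opening'],s['finger_force'])
for n in('top','scene'): cap(n,(.342,.40),.09)
q=np.array(s['q'])
for dph in (-2.75,-3.05,-3.35):
    ph=PHI+dph;w=q
    for p in ((.342,.40,.25),(.342,.40,.097),(.342,.40,.25),(.45,.25,.25),(.614,.269,.25),(.614,.269,.13)):
        w,e,m=go(w,p,tl(0,ph));print(np.degrees(ph).round(),p,w.round(2),round(e,4),round(m,2),elbow(w).round(2))
E
```

```text
17.125 [ 0.3  0.2 -0.2] 0.9981219013176739 0.0
top 295 circle [0.3425 0.3981] 0.0219 mean [0.3433 0.3984 0.106 ]
scene 332 circle [0.3432 0.3989] 0.0238 mean [0.3382 0.396  0.1046]
-61.0 (0.342, 0.4, 0.25) [-1.07  0.58  0.2   1.89 -0.17  0.69 -0.28] 0.0 0.65 [0.15 0.27 0.82]
-61.0 (0.342, 0.4, 0.097) [-1.01  0.83  0.1   1.99 -0.23  0.32 -0.23] 0.0 0.28 [0.22 0.35 0.73]
-61.0 (0.342, 0.4, 0.25) [-1.07  0.58  0.2   1.89 -0.17  0.69 -0.28] 0.0 0.65 [0.15 0.27 0.82]
-61.0 (0.45, 0.25, 0.25) [-0.7   0.57  0.16  1.92 -0.14  0.67  0.05] 0.0 0.63 [0.23 0.19 0.82]
-61.0 (0.614, 0.269, 0.25) [-0.56  0.77  0.16  1.44 -0.14  0.95  0.13] 0.0 0.86 [0.33 0.21 0.75]
-61.0 (0.614, 0.269, 0.13) [-0.55  0.91  0.13  1.53 -0.16  0.71  0.15] 0.0 0.67 [0.38 0.23 0.69]
-79.0 (0.342, 0.4, 0.25) [-1.13  0.59  0.3   1.89 -0.26  0.7  -0.49] 0.0 0.66 [0.13 0.28 0.81]
-79.0 (0.342, 0.4, 0.097) [-1.04  0.84  0.15  2.   -0.35  0.33 -0.41] 0.0 0.29 [0.21 0.36 0.72]
-79.0 (0.342, 0.4, 0.25) [-1.13  0.59  0.3   1.89 -0.26  0.7  -0.49] 0.0 0.66 [0.13 0.28 0.81]
-79.0 (0.45, 0.25, 0.25) [-0.76  0.57  0.26  1.92 -0.22  0.67 -0.16] 0.0 0.63 [0.22 0.21 0.82]
-79.0 (0.614, 0.269, 0.25) [-0.61  0.78  0.26  1.44 -0.22  0.95 -0.1 ] 0.0 0.78 [0.32 0.23 0.75]
-79.0 (0.614, 0.269, 0.13) [-0.59  0.92  0.21  1.53 -0.26  0.72 -0.07] 0.0 0.68 [0.37 0.25 0.69]
-96.0 (0.342, 0.4, 0.25) [-1.19  0.61  0.4   1.89 -0.35  0.71 -0.7 ] 0.0 0.65 [0.12 0.3  0.81]
-96.0 (0.342, 0.4, 0.097) [-1.07  0.84  0.21  2.   -0.47  0.35 -0.59] 0.0 0.31 [0.2  0.37 0.72]
-96.0 (0.342, 0.4, 0.25) [-1.19  0.61  0.4   1.89 -0.35  0.71 -0.7 ] 0.0 0.65 [0.12 0.3  0.81]
-96.0 (0.45, 0.25, 0.25) [-0.82  0.59  0.36  1.92 -0.31  0.68 -0.37] 0.0 0.64 [0.21 0.23 0.82]
-96.0 (0.614, 0.269, 0.25) [-0.66  0.79  0.36  1.44 -0.31  0.96 -0.33] 0.0 0.69 [0.32 0.24 0.74]
-96.0 (0.614, 0.269, 0.13) [-0.63  0.93  0.3   1.53 -0.36  0.73 -0.28] 0.0 0.64 [0.36 0.27 0.68]
```

Run:
```python
from sim import *
from scipy.optimize import minimize
c0=np.array([.566,.221]);best={}
for n in('top','scene'):
    P=np.load(f'{n}0.npz')['P'].reshape(-1,3);P=P[(P[:,2]>.046)&(P[:,2]<.058)&(np.linalg.norm(P[:,:2]-c0,axis=1)<.125)]
    def cost(v):
        cs,sn=np.cos(v[2]),np.sin(v[2]);d=P[:,:2]-v[:2];ly=d@[cs,sn];lx=d@[sn,-cs]   # ly along rows, lx across
        D=np.full(len(P),1.)
        for i in(-1,1):
            for j in(-1,0,1):
                ax=abs(lx-i*.035);ay=abs(ly-j*.058);m=np.maximum(ax,ay);D=np.minimum(D,abs(m-.02675))
        return np.minimum(D/.003,1.5).__pow__(2).mean()
    res=min((minimize(cost,[c0[0]+dx,c0[1]+dy,.25+da],method='Nelder-Mead') for dx in(-.005,0,.005) for dy in(-.005,0,.005) for da in(-.04,0,.04)),key=lambda r_:r_.fun)
    v=res.x;cs,sn=np.cos(v[2]),np.sin(v[2]);u=np.array([cs,sn]);w=np.array([sn,-cs])
    print(n,len(P),v.round(4),res.fun.round(3),'farleft',(v[:2]+.058*u-.035*w).round(4),'midright',(v[:2]+.035*w).round(4))
    print('   jars pred',[(v[:2]+a*u+b*w).round(4).tolist() for a,b in((.058,.035),(0,-.035),(-.058,.035),(-.058,-.035))])
s=cur();q=np.array(s['q'])
for phd in (-25.6,-125.6):
    ph=np.radians(phd);w=q
    for p in ((.3425,.3985,.2),(.3425,.3985,.096),(.3425,.3985,.25),(.45,.25,.25),(.614,.269,.25),(.614,.269,.105),(.614,.269,.25),(.39,.176,.25),(.39,.176,.096),(.39,.176,.25),(.575,.188,.25),(.575,.188,.105)):
        w,e,m=go(w,p,tl(0,ph));print(phd,p,w.round(2),round(e,4),round(m,2),elbow(w).round(2))
rel((.3425,.3985,.2),tl(0,np.radians(-25.6)),s)
```

```text
top 663 [0.567  0.22   0.2551] 0.601 farleft [0.6143 0.2685] midright [0.5759 0.1861]
   jars pred [[0.632, 0.2007], [0.5582, 0.2538], [0.5197, 0.1715], [0.5021, 0.2392]]
scene 597 [0.5675 0.2215 0.2554] 1.003 farleft [0.6147 0.27  ] midright [0.5763 0.1876]
   jars pred [[0.6324, 0.2023], [0.5586, 0.2553], [0.5202, 0.1729], [0.5025, 0.2407]]
-25.6 (0.3425, 0.3985, 0.2) [-0.92  0.65 -0.05  1.93  0.06  0.56  0.11] 0.0001 0.52 [0.21 0.27 0.8 ]
-25.6 (0.3425, 0.3985, 0.096) [-0.93  0.83 -0.03  1.99  0.08  0.32  0.1 ] 0.0 0.28 [0.25 0.33 0.73]
-25.6 (0.3425, 0.3985, 0.25) [-0.91  0.57 -0.06  1.88  0.05  0.69  0.12] 0.0 0.65 [0.19 0.24 0.82]
-25.6 (0.45, 0.25, 0.25) [-0.54  0.56 -0.09  1.91  0.08  0.68  0.45] 0.0 0.64 [0.26 0.15 0.82]
-25.6 (0.614, 0.269, 0.25) [-0.44  0.76 -0.09  1.43  0.07  0.95  0.58] 0.0 0.91 [0.35 0.16 0.75]
-25.6 (0.614, 0.269, 0.105) [-0.44  0.94 -0.08  1.53  0.1   0.68  0.56] 0.0 0.64 [0.41 0.19 0.68]
-25.6 (0.614, 0.269, 0.25) [-0.44  0.76 -0.09  1.43  0.07  0.95  0.58] 0.0 0.91 [0.35 0.16 0.75]
-25.6 (0.39, 0.176, 0.25) [-0.47  0.46 -0.1   2.15  0.08  0.54  0.5 
[... 1029 characters left out ...]
269, 0.25) [-0.73  0.82  0.51  1.45 -0.44  0.99 -0.74] 0.0 0.56 [0.31 0.27 0.73]
-125.6 (0.39, 0.176, 0.25) [-0.86  0.51  0.5   2.16 -0.45  0.57 -0.65] 0.0 0.4 [0.18 0.21 0.84]
-125.6 (0.39, 0.176, 0.096) [-0.58  0.79  0.08  2.28 -0.67  0.09 -0.48] 0.0 0.05 [0.34 0.22 0.74]
-125.6 (0.39, 0.176, 0.25) [-0.86  0.51  0.5   2.16 -0.45  0.57 -0.64] 0.0 0.4 [0.18 0.21 0.84]
-125.6 (0.575, 0.188, 0.25) [-0.67  0.72  0.5   1.66 -0.43  0.87 -0.61] 0.0 0.57 [0.29 0.23 0.77]
-125.6 (0.575, 0.188, 0.105) [-0.59  0.91  0.36  1.76 -0.55  0.57 -0.51] 0.0 0.45 [0.37 0.25 0.69]
at [0.3058 0.4668 0.1525] q [-1.59  1.08  0.54  1.51  0.1   1.15 -0.77] dp [-88.8   0.8  19.5] twist [-0.235  0.743 -0.607] rows 6.0
```

Emit:
step_arm(
  motion=[
    {"dp":[-35,0,-20],"twist":[-0.04,0.12,-0.1],"hand":1},
    {"dp":[-60,0,-15],"twist":[-0.08,0.25,-0.2],"hand":1},
    {"dp":[-80,1,-10],"twist":[-0.12,0.38,-0.31],"hand":1},
    {"dp":[-95,1,-6],"twist":[-0.16,0.51,-0.42],"hand":1},
    {"dp":[-110,1,-2],"twist":[-0.2,0.64,-0.52],"hand":1},
  ],
)

```text
clock: 17.85
tool_pos: [0.3424, 0.3968, 0.2302]
eef_rot: [0.262, 0.964, -0.027, 0.045]
contact_force: [0.7, 0.3, -0.4]
opening: 1.003
finger_force: 0.0
```

Emit:
step_arm(
  motion=[
    {"dp":[0,0,0],"twist":[0,0,0],"hand":1},
  ],
)

```text
clock: 17.98
tool_pos: [0.3468, 0.3927, 0.2311]
eef_rot: [0.27, 0.961, -0.028, 0.047]
contact_force: [0.9, -0.3, -0.3]
opening: 1.001
finger_force: 0.0
```

Run:
```python
from sim import *
s=cur();print(s['clock'],s['contact_force'].round(1));rel((.3425,.3987,.14),tl(0,np.radians(-25.6)),s)
print(R.from_quat(s['eef_rot']).as_matrix().round(2).tolist())
```

```text
17.975 [ 0.9 -0.3 -0.3]
at [0.3468 0.3927 0.2311] q [-1.07  0.61  0.12  1.9   0.06  0.66  0.  ] dp [16.3  5.6 89.7] twist [-0.035  0.104 -0.1  ] rows 2.0
[[-0.85, 0.52, 0.07], [0.52, 0.85, -0.08], [-0.1, -0.03, -0.99]]
```

Emit:
step_arm(
  motion=[
    {"dp":[16,5,20],"twist":[-0.035,0.104,-0.1],"hand":1},
    {"dp":[16,6,55],"twist":[-0.035,0.104,-0.1],"hand":1},
    {"dp":[16,6,90],"twist":[-0.035,0.104,-0.1],"hand":1},
    {"dp":[16,6,90],"twist":[-0.035,0.104,-0.1],"hand":1},
  ],
)

```text
clock: 18.48
tool_pos: [0.3367, 0.4035, 0.1363]
eef_rot: [0.215, 0.977, -0.003, -0.002]
contact_force: [0.6, -0.4, -0.2]
opening: 1.001
finger_force: 0.0
```

Run:
```python
from sim import *
s=cur();print(s['clock'],s['contact_force'].round(1));rel((.3425,.3987,.096),tl(0,np.radians(-25.6)),s)
```

```text
18.475 [ 0.6 -0.4 -0.2]
at [0.3367 0.4035 0.1363] q [-0.95  0.76 -0.01  1.97  0.02  0.42  0.16] dp [-7.4 -1.6 40.3] twist [-0.006 -0.002  0.013] rows 1.0
```

Emit:
step_arm(
  motion=[
    {"dp":[-7.4,-1.6,2],"twist":[-0.006,-0.002,0.013],"hand":1},
    {"dp":[-7.4,-1.6,20],"twist":[-0.006,-0.002,0.013],"hand":1},
    {"dp":[-7.4,-1.6,40],"twist":[-0.006,-0.002,0.013],"hand":1},
    {"dp":[-7.4,-1.6,40],"twist":[-0.006,-0.002,0.013],"hand":1},
    {"dp":[-7.4,-1.6,40],"twist":[-0.006,-0.002,0.013],"hand":1},
  ],
)

```text
clock: 19.1
tool_pos: [0.3452, 0.4014, 0.1005]
eef_rot: [0.222, 0.975, 0.005, 0.001]
contact_force: [-0.8, 0.6, -0.0]
opening: 1.001
finger_force: 0.0
```

Emit:
step_arm(
  motion=[
    {"dp":[0,0,0],"twist":[0,0,0],"hand":0.4},
    {"dp":[0,0,0],"twist":[0,0,0],"hand":0},
    {"dp":[0,0,0],"twist":[0,0,0],"hand":-1},
    {"dp":[0,0,0],"twist":[0,0,0],"hand":-1},
    {"dp":[0,0,0],"twist":[0,0,0],"hand":-1},
  ],
  force=20,
)

```text
clock: 19.73
tool_pos: [0.3446, 0.4007, 0.0993]
eef_rot: [0.222, 0.975, 0.004, 0.001]
contact_force: [-0.2, -0.1, 1.4]
opening: 0.499
finger_force: 20.0
```

Run:
```python
from sim import *
s=cur();print(s['clock'],s['contact_force'].round(1),s['tool_pos'].round(4),s['opening'],s['finger_force']);RR=tl(0,np.radians(-25.6))
rel((.3425,.3985,.24),RR,s);rel((.45,.25,.25),RR,s);rel((.6145,.269,.25),RR,s)
for n in('top','scene'): cap(n,(.342,.40),.08)
```

```text
19.725 [-0.2 -0.1  1.4] [0.3446 0.4007 0.0993] 0.4985988600913176 19.9688663436973
at [0.3446 0.4007 0.0993] q [-0.94  0.82 -0.01  1.99  0.02  0.32  0.16] dp [   0.9   -1.8 -140.7] twist [ 0.007  0.    -0.   ] rows 3.0
at [0.3446 0.4007 0.0993] q [-0.94  0.82 -0.01  1.99  0.02  0.32  0.16] dp [-160.2  -89.2 -151.3] twist [ 0.007  0.    -0.   ] rows 4.0
at [0.3446 0.4007 0.0993] q [-0.94  0.82 -0.01  1.99  0.02  0.32  0.16] dp [-300.3   -0.9 -150.7] twist [ 0.007  0.    -0.   ] rows 6.0
top 0 circle [0 0] 0 mean 
scene 0 circle [0 0] 0 mean
```

Emit:
step_arm(
  motion=[
    {"dp":[0,0,-30],"twist":[0,0,0],"hand":-1},
    {"dp":[0,0,-75],"twist":[0,0,0],"hand":-1},
    {"dp":[0,0,-120],"twist":[0,0,0],"hand":-1},
    {"dp":[0,0,-150],"twist":[0,0,0],"hand":-1},
    {"dp":[0,0,-150],"twist":[0,0,0],"hand":-1},
  ],
)

```text
clock: 20.45
tool_pos: [0.3449, 0.4007, 0.2511]
eef_rot: [0.222, 0.975, 0.006, 0.002]
contact_force: [0.5, -0.3, -1.2]
opening: 0.492
finger_force: 20.0
```

Emit:
step_arm(
  motion=[
    {"dp":[-20,-40,0],"twist":[0,0,0],"hand":-1},
    {"dp":[-41,-80,0],"twist":[0,0,0],"hand":-1},
    {"dp":[-62,-120,0],"twist":[0,0,0],"hand":-1},
    {"dp":[-83,-160,0],"twist":[0,0,0],"hand":-1},
    {"dp":[-83,-160,0],"twist":[0,0,0],"hand":-1},
  ],
)

```text
clock: 21.08
tool_pos: [0.3487, 0.2153, 0.2468]
eef_rot: [0.224, 0.974, 0.001, -0.0]
contact_force: [-0.1, 1.0, -1.7]
opening: 0.496
finger_force: 20.0
```

Emit:
step_arm(
  motion=[
    {"dp":[-43,16,0],"twist":[0,0,0],"hand":-1},
    {"dp":[-86,32,0],"twist":[0,0,0],"hand":-1},
    {"dp":[-130,48,0],"twist":[0,0,0],"hand":-1},
    {"dp":[-173,64,0],"twist":[0,0,0],"hand":-1},
    {"dp":[-216,81,0],"twist":[0,0,0],"hand":-1},
  ],
)

```text
clock: 21.7
tool_pos: [0.5805, 0.2004, 0.2471]
eef_rot: [0.221, 0.975, 0.004, -0.0]
contact_force: [0.4, 0.3, -1.3]
opening: 0.499
finger_force: 20.0
```

Emit:
step_arm(
  motion=[
    {"dp":[0,20,0],"twist":[0,0,0],"hand":-1},
    {"dp":[-1,50,0],"twist":[0,0,0],"hand":-1},
    {"dp":[-1,77,0],"twist":[0,0,0],"hand":-1},
    {"dp":[-1,77,0],"twist":[0,0,0],"hand":-1},
  ],
)

```text
clock: 22.2
tool_pos: [0.613, 0.2722, 0.2473]
eef_rot: [0.219, 0.976, 0.005, -0.0]
contact_force: [-0.5, -1.3, -1.2]
opening: 0.494
finger_force: 20.0
```

Run:
```python
from sim import *
s=cur();print(s['clock'],s['contact_force'].round(1),s['tool_pos'].round(4),s['opening'],s['finger_force']);RR=tl(0,np.radians(-25.6))
rel((.6145,.269,.17),RR,s)
print((np.array([0,0,-1]))@R.from_quat(s['eef_rot']).as_matrix(),elbow(s['q']))
```

```text
22.2 [-0.5 -1.3 -1.2] [0.613  0.2722 0.2473] 0.49409423958396514 20.00005062116543
at [0.613  0.2722 0.2473] q [-0.46  0.76 -0.05  1.44  0.04  0.94  0.61] dp [-3.  -2.9 77.3] twist [ 0.009 -0.002  0.004] rows 2.0
[-0.00242346 -0.00868639  0.99995934] [0.3491435  0.17122194 0.75458787]
```

Emit:
step_arm(
  motion=[
    {"dp":[-3,-3,20],"twist":[0.009,-0.002,0.004],"hand":-1},
    {"dp":[-3,-3,50],"twist":[0.009,-0.002,0.004],"hand":-1},
    {"dp":[-3,-3,80],"twist":[0.009,-0.002,0.004],"hand":-1},
    {"dp":[-3,-3,80],"twist":[0.009,-0.002,0.004],"hand":-1},
    {"dp":[-3,-3,80],"twist":[0.009,-0.002,0.004],"hand":-1},
  ],
)

```text
clock: 22.82
tool_pos: [0.6158, 0.2642, 0.1696]
eef_rot: [0.224, 0.975, -0.001, 0.001]
contact_force: [-0.3, -0.2, -0.9]
opening: 0.495
finger_force: 20.0
```

Run:
```python
from sim import *
s=cur();print(s['clock'],s['contact_force'].round(1),s['tool_pos'].round(4),s['opening']);RR=tl(0,np.radians(-25.6))
for z in (.125,.108): rel((.6145,.269,z),RR,s)
a=snap('scene');b=snap('top');cv2.imwrite('pics/c4.png',np.hstack([cv2.resize(cv2.cvtColor(c,cv2.COLOR_RGB2BGR),None,fx=3,fy=3) for c in (a['pixels'][110:230,270:390],b['pixels'][95:215,265:385])]))
```

```text
22.825 [-0.3 -0.2 -0.9] [0.6158 0.2642 0.1696] 0.49536245856534755
at [0.6158 0.2642 0.1696] q [-0.45  0.85 -0.04  1.5   0.05  0.79  0.6 ] dp [ 3.4  3.8 44.6] twist [-0.001  0.003 -0.005] rows 1.0
at [0.6158 0.2642 0.1696] q [-0.45  0.85 -0.04  1.5   0.05  0.79  0.6 ] dp [ 3.5  3.9 61.6] twist [-0.001  0.003 -0.005] rows 1.0
```

View pics/c4.png

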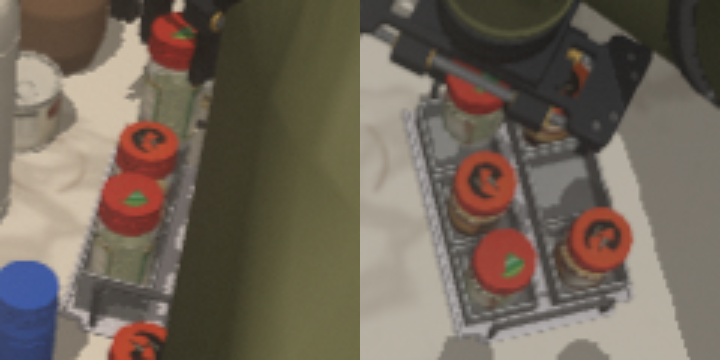

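The left half shows jar_e at (172,70), held over the far-left sleeve. The right half shows its cap at (470,90), above the sleeve at (450,130). The offset is about 5 mm, so I'll correct it before inserting.

Emit:
step_arm(
  motion=[
    {"dp":[3.5,3.9,0],"twist":[0,0,0],"hand":-1},
    {"dp":[3.5,3.9,0],"twist":[0,0,0],"hand":-1},
    {"dp":[3.5,3.9,0],"twist":[0,0,0],"hand":-1},
    {"dp":[3.5,3.9,0],"twist":[0,0,0],"hand":-1},
  ],
)

```text
clock: 23.42
tool_pos: [0.6141, 0.2699, 0.1694]
eef_rot: [0.224, 0.975, -0.001, 0.001]
contact_force: [-0.2, 0.8, -1.5]
opening: 0.495
finger_force: 20.0
```

Run:
```python
from sim import *
s=cur();print(s['clock'],s['contact_force'].round(1),s['tool_pos'].round(4),s['opening']);RR=tl(0,np.radians(-25.6))
for z in (.125,.108): rel((.6145,.269,z),RR,s)
for n in('top','scene'): cap(n,(.613,.268),.145)
```

```text
23.425 [-0.2  0.8 -1.5] [0.6141 0.2699 0.1694] 0.4949811174219004
at [0.6141 0.2699 0.1694] q [-0.46  0.85 -0.04  1.5   0.05  0.79  0.59] dp [-0.7 -0.6 44.4] twist [-0.001  0.002 -0.004] rows 1.0
at [0.6141 0.2699 0.1694] q [-0.46  0.85 -0.04  1.5   0.05  0.79  0.59] dp [-0.6 -0.5 61.4] twist [-0.001  0.002 -0.004] rows 1.0
top 136 circle [0.607  0.2723] 0.0206 mean [0.5984 0.2748 0.1718]
scene 205 circle [0.6085 0.2746] 0.0236 mean [0.6013 0.2736 0.1724]
```

Run:
```python
from sim import *
from scipy.optimize import least_squares
s=cur();T=R.from_quat(s['eef_rot']).as_matrix()
for n in('top','scene'):
    a=snap(n);C=cloud(a);k=(np.linalg.norm(C[...,:2]-np.array((.61,.27)),axis=-1)<.05)&(C[...,2]>.145)&(C[...,2]<.19)&(red(a)>0);Q=(C[k]-s['tool_pos'])@T
    print(n,'tool x range',np.percentile(Q[:,0],[1,50,99]).round(4),'y',np.percentile(Q[:,1],[1,50,99]).round(4),'z',np.percentile(Q[:,2],[1,99]).round(4))
    W=Q[(Q[:,2]>-.001)]  # side wall
    if len(W)>15:
        f=least_squares(lambda c:np.hypot(W[:,0]-c[0],W[:,1]-c[1])-.0223,[0,0],loss='soft_l1',f_scale=.002);print('  wall fit',len(W),f.x.round(4),f.cost)
    k=(np.linalg.norm(C[...,:2]-np.array((.61,.27)),axis=-1)<.05)&(C[...,2]>.08)&(C[...,2]<.145);Q=(C[k]-s['tool_pos'])@T;Q=Q[(abs(Q[:,1])<.03)&(Q[:,2]>.028)]
    for z0 in(.03,.05,.07):
        W=Q[(Q[:,2]>z0)&(Q[:,2]<z0+.02)]
        if len(W)>15:
            f=least_squares(lambda c:np.hypot(W[:,0]-c[0],W[:,1]-c[1])-.021,[0,0],loss='soft_l1',f_scale=.002);print('  body',z0,len(W),f.x.round(4),round(f.cost,5))
```

```text
top tool x range [0.0003 0.0166 0.0223] y [-0.0202 -0.0022  0.0185] z [-0.0094  0.0132]
  wall fit 46 [-0.0003 -0.0011] 4.911986865994545e-06
  body 0.03 66 [ 0.0014 -0.0021] 1e-05
  body 0.05 110 [ 0.0349 -0.0056] 0.00074
  body 0.07 47 [ 0.0013 -0.0033] 2e-05
scene tool x range [-0.0068  0.0148  0.0235] y [-0.0207 -0.0027  0.0258] z [-0.0097  0.0112]
  wall fit 73 [0.0007 0.0009] 6.089987902014563e-05
  body 0.03 143 [ 0.0015 -0.0014] 9e-05
  body 0.05 153 [ 0.0027 -0.0028] 0.00141
  body 0.07 27 [ 0.0018 -0.0034] 1e-05
```

Emit:
step_arm(
  motion=[
    {"dp":[-1.6,1.4,4],"twist":[0,0,0],"hand":-1},
    {"dp":[-1.6,1.4,14],"twist":[0,0,0],"hand":-1},
    {"dp":[-1.6,1.4,25],"twist":[0,0,0],"hand":-1},
    {"dp":[-1.6,1.4,36],"twist":[0,0,0],"hand":-1},
    {"dp":[-1.6,1.4,36],"twist":[0,0,0],"hand":-1},
  ],
)

```text
clock: 24.25
tool_pos: [0.6152, 0.2701, 0.1318]
eef_rot: [0.224, 0.975, -0.002, -0.0]
contact_force: [0.2, -0.3, -1.6]
opening: 0.501
finger_force: 20.0
```

Emit:
step_arm(
  motion=[
    {"dp":[0,0,8],"twist":[0,0,0],"hand":-1},
    {"dp":[0,0,16],"twist":[0,0,0],"hand":-1},
    {"dp":[0,0,22],"twist":[0,0,0],"hand":-1},
    {"dp":[0,0,22],"twist":[0,0,0],"hand":-1},
  ],
)

```text
clock: 24.75
tool_pos: [0.6158, 0.2702, 0.1107]
eef_rot: [0.224, 0.975, -0.001, 0.0]
contact_force: [-0.7, 0.1, -1.8]
opening: 0.495
finger_force: 20.0
```

Emit:
step_arm(
  motion=[
    {"dp":[0,0,2],"twist":[0,0,0],"hand":-1},
    {"dp":[0,0,2],"twist":[0,0,0],"hand":-1},
  ],
)

```text
clock: 25.0
tool_pos: [0.6162, 0.2704, 0.1094]
eef_rot: [0.224, 0.975, -0.001, 0.001]
contact_force: [-0.2, -0.2, -1.1]
opening: 0.497
finger_force: 20.0
```

Emit:
step_arm(
  motion=[
    {"dp":[0,0,1],"twist":[0,0,0],"hand":-1},
    {"dp":[0,0,1],"twist":[0,0,0],"hand":-1},
  ],
)

```text
clock: 25.25
tool_pos: [0.6162, 0.2704, 0.1084]
eef_rot: [0.224, 0.975, -0.001, 0.001]
contact_force: [-0.0, 0.2, -1.2]
opening: 0.499
finger_force: 20.0
```

Emit:
step_arm(
  motion=[
    {"dp":[0,0,0.8],"twist":[0,0,0],"hand":-1},
    {"dp":[0,0,0.8],"twist":[0,0,0],"hand":-1},
  ],
)

```text
clock: 25.5
tool_pos: [0.6165, 0.2704, 0.108]
eef_rot: [0.224, 0.975, -0.001, 0.001]
contact_force: [0.0, -0.3, 3.1]
opening: 0.496
finger_force: 20.0
```

Emit:
step_arm(
  motion=[
    {"dp":[0,0,0],"twist":[0,0,0],"hand":0.15},
    {"dp":[0,0,0],"twist":[0,0,0],"hand":0.5},
    {"dp":[0,0,0],"twist":[0,0,0],"hand":0.7},
    {"dp":[0,0,0],"twist":[0,0,0],"hand":0.7},
  ],
)

```text
clock: 26.0
tool_pos: [0.6161, 0.2705, 0.1074]
eef_rot: [0.224, 0.975, -0.001, 0.001]
contact_force: [0.1, 0.1, -0.5]
opening: 0.848
finger_force: 0.0
```

Emit:
step_arm(
  motion=[
    {"dp":[0,0,-20],"twist":[0,0,0],"hand":0.7},
    {"dp":[0,0,-55],"twist":[0,0,0],"hand":0.7},
    {"dp":[0,0,-100],"twist":[0,0,0],"hand":0.7},
    {"dp":[0,0,-140],"twist":[0,0,0],"hand":0.7},
  ],
)

```text
clock: 26.5
tool_pos: [0.6163, 0.2708, 0.2508]
eef_rot: [0.224, 0.975, 0.0, 0.002]
contact_force: [0.7, 0.2, -0.7]
opening: 0.85
finger_force: 0.0
```

Emit:
step_arm(
  motion=[
    {"dp":[23,-41,0],"twist":[0,0,0],"hand":1},
    {"dp":[47,-82,0],"twist":[0,0,0.1],"hand":1},
    {"dp":[70,-122,0],"twist":[0,0,0.28],"hand":1},
    {"dp":[70,-122,0],"twist":[0,0,0.46],"hand":1},
    {"dp":[70,-122,0],"twist":[0,0,0.64],"hand":1},
  ],
)

```text
clock: 27.12
tool_pos: [0.4998, 0.1913, 0.2493]
eef_rot: [0.522, 0.853, 0.001, 0.001]
contact_force: [0.5, 0.3, -0.1]
opening: 1.0
finger_force: 0.0
```

Run:
```python
from sim import *
s=cur();print(s['clock'],s['contact_force'].round(1),s['tool_pos'].round(4),s['opening'],elbow(s['q']).round(2));RR=tl(0,np.radians(-125.6))
for n in('top','scene'):
    cap(n,(.6145,.269),.09,.035);cap(n,(.39,.176),.09,.035)
rel((.3895,.176,.2),RR,s)
q=np.array(s['q'])
for z in (.2,.096): q,e,m=go(q,(.3895,.176,z),RR);print(q.round(2),e,m,elbow(q).round(2))
```

```text
27.125 [ 0.5  0.3 -0.1] [0.4998 0.1913 0.2493] 0.999816920431085 [0.27 0.16 0.82]
top 297 circle [0.614  0.2672] 0.0222 mean [0.6122 0.2691 0.1134]
top 262 circle [0.3896 0.1755] 0.022 mean [0.3889 0.1767 0.1062]
scene 245 circle [0.6132 0.2687] 0.0235 mean [0.608  0.2672 0.1125]
scene 166 circle [0.3879 0.1811] 0.0222 mean [0.3815 0.1853 0.1043]
at [0.4998 0.1913 0.2493] q [-0.54  0.59  0.14  1.86 -0.11  0.69  0.14] dp [  36.7 -105.2   48.9] twist [0.003 0.    1.095] rows 6.0
[-0.77  0.59  0.37  2.22 -0.53  0.41 -0.59] 1.722331747227085e-05 0.3410129965187374 [0.23 0.22 0.81]
[-0.58  0.79  0.07  2.28 -0.65  0.09 -0.49] 4.257354040616081e-06 0.04597666440510453 [0.34 0.22 0.74]
```

Emit:
step_arm(
  motion=[
    {"dp":[7,-21,5],"twist":[0,0,0.18],"hand":1},
    {"dp":[15,-42,10],"twist":[0,0,0.36],"hand":1},
    {"dp":[22,-63,15],"twist":[0,0,0.54],"hand":1},
    {"dp":[29,-84,20],"twist":[0,0,0.72],"hand":1},
    {"dp":[37,-105,25],"twist":[0,0,0.9],"hand":1},
  ],
)

```text
clock: 27.95
tool_pos: [0.3892, 0.1758, 0.2226]
eef_rot: [0.84, 0.543, 0.001, 0.001]
contact_force: [-1.2, 0.1, -0.1]
opening: 1.001
finger_force: 0.0
```

Emit:
step_arm(
  motion=[
    {"dp":[0,0,25],"twist":[0,0,0.18],"hand":1},
    {"dp":[0,0,60],"twist":[0,0,0.195],"hand":1},
    {"dp":[0,0,80],"twist":[0,0,0.195],"hand":1},
    {"dp":[0,0,80],"twist":[0,0,0.195],"hand":1},
    {"dp":[0,0,80],"twist":[0,0,0.195],"hand":1},
  ],
)

```text
clock: 28.58
tool_pos: [0.3902, 0.1758, 0.143]
eef_rot: [0.888, 0.46, 0.001, 0.001]
contact_force: [0.1, 0.1, -0.5]
opening: 1.0
finger_force: 0.0
```

Run:
```python
from sim import *
s=cur();print(s['clock'],s['contact_force'].round(1),s['tool_pos'].round(4),s['opening'],elbow(s['q']).round(2));RR=tl(0,np.radians(-125.6))
rel((.3895,.176,.100),RR,s)
```

```text
28.575 [ 0.1  0.1 -0.5] [0.3902 0.1758 0.143 ] 0.9995382351289996 [0.29 0.22 0.78]
at [0.3902 0.1758 0.143 ] q [-0.66  0.7   0.21  2.26 -0.61  0.23 -0.52] dp [-0.3 -0.8 43. ] twist [ 0.002 -0.001  0.007] rows 1.0
```

Emit:
step_arm(
  motion=[
    {"dp":[0,-1,14],"twist":[0,0,0],"hand":1},
    {"dp":[0,-1,30],"twist":[0,0,0],"hand":1},
    {"dp":[0,-1,43],"twist":[0,0,0],"hand":1},
    {"dp":[0,-1,43],"twist":[0,0,0],"hand":1},
    {"dp":[0,-1,43],"twist":[0,0,0],"hand":1},
  ],
)

```text
clock: 29.2
tool_pos: [0.3894, 0.1763, 0.1002]
eef_rot: [0.888, 0.46, 0.001, 0.001]
contact_force: [-0.0, 0.6, -0.4]
opening: 0.997
finger_force: 0.0
```

Emit:
step_arm(
  motion=[
    {"dp":[0,0,0],"twist":[0,0,0],"hand":0.4},
    {"dp":[0,0,0],"twist":[0,0,0],"hand":0},
    {"dp":[0,0,0],"twist":[0,0,0],"hand":-1},
    {"dp":[0,0,0],"twist":[0,0,0],"hand":-1},
    {"dp":[0,0,0],"twist":[0,0,0],"hand":-1},
  ],
  force=20,
)

```text
clock: 29.82
tool_pos: [0.3891, 0.176, 0.0994]
eef_rot: [0.888, 0.46, 0.0, 0.001]
contact_force: [0.2, -0.2, 0.8]
opening: 0.494
finger_force: 20.0
```

Run:
```python
from sim import *
s=cur();print(s['clock'],s['contact_force'].round(1),s['tool_pos'].round(4),s['opening'],s['finger_force'],s['q'].round(2));RR=tl(0,np.radians(-125.6))
rel((.39,.176,.25),RR,s);rel((.576,.187,.25),RR,s)
q=np.array(s['q'])
for p in ((.39,.176,.25),(.576,.187,.25),(.576,.187,.108)): q,e,m=go(q,p,RR);print(q.round(2),e,m,elbow(q).round(2))
```

```text
29.825 [ 0.2 -0.2  0.8] [0.3891 0.176  0.0994] 0.4937381258381703 19.989794707062174 [-0.59  0.79  0.08  2.28 -0.65  0.09 -0.49]
at [0.3891 0.176  0.0994] q [-0.59  0.79  0.08  2.28 -0.65  0.09 -0.49] dp [   0.4    1.1 -150.6] twist [0.002 0.001 0.006] rows 3.0
at [0.3891 0.176  0.0994] q [-0.59  0.79  0.08  2.28 -0.65  0.09 -0.49] dp [ 116.8  146.7 -150.3] twist [0.002 0.001 0.006] rows 4.0
[-0.85  0.51  0.49  2.16 -0.44  0.57 -0.66] 1.3757417027363934e-05 0.3958349944736548 [0.18 0.21 0.84]
[-0.66  0.72  0.49  1.66 -0.42  0.87 -0.62] 9.034622194926754e-06 0.579464640303522 [0.3  0.23 0.77]
[-0.59  0.91  0.36  1.76 -0.53  0.58 -0.52] 5.521109173367419e-06 0.47001906476233524 [0.37 0.25 0.69]
```

Emit:
step_arm(
  motion=[
    {"dp":[0,0,-30],"twist":[0,0,0],"hand":-1},
    {"dp":[0,0,-75],"twist":[0,0,0],"hand":-1},
    {"dp":[0,0,-120],"twist":[0,0,0],"hand":-1},
    {"dp":[0,0,-150],"twist":[0,0,0],"hand":-1},
    {"dp":[0,0,-150],"twist":[0,0,0],"hand":-1},
  ],
)

```text
clock: 30.45
tool_pos: [0.3894, 0.1768, 0.2507]
eef_rot: [0.888, 0.46, 0.002, 0.001]
contact_force: [0.1, 0.1, -1.4]
opening: 0.493
finger_force: 20.0
```

Emit:
step_arm(
  motion=[
    {"dp":[26,33,0],"twist":[0,0,0],"hand":-1},
    {"dp":[54,68,0],"twist":[0,0,0],"hand":-1},
    {"dp":[82,103,0],"twist":[0,0,0],"hand":-1},
    {"dp":[105,132,0],"twist":[0,0,0.006],"hand":-1},
    {"dp":[116.5,146,0],"twist":[0,0,0.006],"hand":-1},
  ],
)

```text
clock: 31.08
tool_pos: [0.5762, 0.1869, 0.247]
eef_rot: [0.89, 0.457, -0.001, 0.001]
contact_force: [-0.5, -0.3, -2.1]
opening: 0.494
finger_force: 20.0
```

Emit:
step_arm(
  motion=[
    {"dp":[0,0,20],"twist":[0,0,0],"hand":-1},
    {"dp":[0,0,50],"twist":[0,0,0],"hand":-1},
    {"dp":[0,0,80],"twist":[0,0,0],"hand":-1},
    {"dp":[0,0,80],"twist":[0,0,0],"hand":-1},
    {"dp":[0,0,80],"twist":[0,0,0],"hand":-1},
  ],
)

```text
clock: 31.7
tool_pos: [0.5755, 0.1869, 0.1695]
eef_rot: [0.889, 0.457, 0.0, 0.001]
contact_force: [0.9, 0.2, -1.4]
opening: 0.496
finger_force: 20.0
```

Run:
```python
from sim import *
from scipy.optimize import least_squares
s=cur();T=R.from_quat(s['eef_rot']).as_matrix();c=s['tool_pos'][:2];print(s['clock'],s['contact_force'].round(1),s['tool_pos'].round(4),s['opening'],elbow(s['q']).round(2))
rel((.576,.187,.108),tl(0,np.radians(-125.6)),s)
for n in('top','scene'):
    C=cloud(snap(n));k=(np.linalg.norm(C[...,:2]-c,axis=-1)<.045)&(C[...,2]>.075)&(C[...,2]<.15);Q=(C[k]-s['tool_pos'])@T;Q=Q[(abs(Q[:,1])<.03)&(abs(Q[:,0])<.03)]
    for z0 in(.024,.04,.06,.075):
        W=Q[(Q[:,2]>z0)&(Q[:,2]<z0+.02)]
        if len(W)>15:
            f=least_squares(lambda c:np.hypot(W[:,0]-c[0],W[:,1]-c[1])-.021,[0,0],loss='soft_l1',f_scale=.002);print(n,'body',z0,len(W),f.x.round(4),round(f.cost,5),'world',(T@np.r_[f.x,0]).round(4)[:2])
```

```text
31.7 [ 0.9  0.2 -1.4] [0.5755 0.1869 0.1695] 0.4958451443872575 [0.33 0.24 0.73]
at [0.5755 0.1869 0.1695] q [-0.63  0.83  0.44  1.73 -0.51  0.7  -0.54] dp [ 0.5  0.2 61.5] twist [ 0.002  0.001 -0.   ] rows 1.0
```

Emit:
step_arm(
  motion=[
    {"dp":[0.5,0,6],"twist":[0,0,0],"hand":-1},
    {"dp":[0.5,0,14],"twist":[0,0,0],"hand":-1},
    {"dp":[0.5,0,22],"twist":[0,0,0],"hand":-1},
    {"dp":[0.5,0,30],"twist":[0,0,0],"hand":-1},
    {"dp":[0.5,0,30],"twist":[0,0,0],"hand":-1},
  ],
)

```text
clock: 32.42
tool_pos: [0.5751, 0.1873, 0.1387]
eef_rot: [0.889, 0.457, -0.001, 0.001]
contact_force: [-0.8, -1.2, -1.5]
opening: 0.497
finger_force: 20.0
```

Emit:
step_arm(
  motion=[
    {"dp":[0,0,8],"twist":[0,0,0],"hand":-1},
    {"dp":[0,0,16],"twist":[0,0,0],"hand":-1},
    {"dp":[0,0,24],"twist":[0,0,0],"hand":-1},
    {"dp":[0,0,28],"twist":[0,0,0],"hand":-1},
    {"dp":[0,0,28],"twist":[0,0,0],"hand":-1},
  ],
)

```text
clock: 33.05
tool_pos: [0.5755, 0.1873, 0.1112]
eef_rot: [0.889, 0.457, -0.0, 0.001]
contact_force: [-0.3, 0.1, -1.5]
opening: 0.494
finger_force: 20.0
```

Emit:
step_arm(
  motion=[
    {"dp":[0,0,2],"twist":[0,0,0],"hand":-1},
    {"dp":[0,0,2],"twist":[0,0,0],"hand":-1},
  ],
)

```text
clock: 33.3
tool_pos: [0.5758, 0.1873, 0.1097]
eef_rot: [0.889, 0.457, 0.0, 0.001]
contact_force: [-0.6, -0.6, -1.9]
opening: 0.496
finger_force: 20.0
```

Emit:
step_arm(
  motion=[
    {"dp":[0,0,1],"twist":[0,0,0],"hand":-1},
    {"dp":[0,0,1],"twist":[0,0,0],"hand":-1},
  ],
)

```text
clock: 33.55
tool_pos: [0.5757, 0.1874, 0.1087]
eef_rot: [0.889, 0.457, 0.0, 0.001]
contact_force: [-0.1, -0.1, -1.8]
opening: 0.495
finger_force: 20.0
```

Emit:
step_arm(
  motion=[
    {"dp":[0,0,0.9],"twist":[0,0,0],"hand":-1},
    {"dp":[0,0,0.9],"twist":[0,0,0],"hand":-1},
  ],
)

```text
clock: 33.8
tool_pos: [0.5759, 0.1874, 0.108]
eef_rot: [0.889, 0.457, 0.0, 0.001]
contact_force: [0.3, 1.0, 1.2]
opening: 0.496
finger_force: 20.0
```

Emit:
step_arm(
  motion=[
    {"dp":[0,0,0.4],"twist":[0,0,0],"hand":-1},
    {"dp":[0,0,0],"twist":[0,0,0],"hand":0.15},
    {"dp":[0,0,0],"twist":[0,0,0],"hand":0.5},
    {"dp":[0,0,0],"twist":[0,0,0],"hand":0.7},
    {"dp":[0,0,0],"twist":[0,0,0],"hand":0.7},
  ],
)

```text
clock: 34.42
tool_pos: [0.5756, 0.1873, 0.1076]
eef_rot: [0.889, 0.457, 0.0, 0.001]
contact_force: [0.3, 0.0, -0.8]
opening: 0.845
finger_force: 0.0
```

Emit:
step_arm(
  motion=[
    {"dp":[0,0,-20],"twist":[0,0,0],"hand":0.7},
    {"dp":[0,0,-55],"twist":[0,0,0],"hand":0.7},
    {"dp":[0,0,-100],"twist":[0,0,0],"hand":0.7},
    {"dp":[0,0,-150],"twist":[0,0,0],"hand":0.7},
    {"dp":[0,0,-150],"twist":[0,0,0],"hand":0.7},
  ],
)

```text
clock: 35.05
tool_pos: [0.5779, 0.1877, 0.2617]
eef_rot: [0.889, 0.457, 0.004, 0.002]
contact_force: [-0.9, 0.3, -0.1]
opening: 0.849
finger_force: 0.0
```

Emit:
step_arm(
  motion=[
    {"dp":[-25,-33,-10],"twist":[0,0,0],"hand":0.7},
    {"dp":[-53,-68,-10],"twist":[0,0,0],"hand":0.7},
    {"dp":[-82,-103,-10],"twist":[0,0,0],"hand":0.7},
    {"dp":[-100,-128,-10],"twist":[0,0,0],"hand":0.7},
    {"dp":[-100,-128,-10],"twist":[0,0,0],"hand":0.7},
  ],
)

```text
clock: 35.67
tool_pos: [0.4104, 0.1808, 0.2668]
eef_rot: [0.889, 0.458, -0.002, 0.001]
contact_force: [0.7, 0.7, 1.3]
opening: 0.852
finger_force: 0.0
```

Run:
```python
from sim import *
s=cur();print(s['clock'],s['contact_force'].round(1),s['tool_pos'].round(4),s['opening'],s['finger_force'])
for n in('top',):
    for P in((.6145,.269),(.576,.187),(.6307,.202),(.5585,.253),(.5191,.1732),(.5015,.2396)): cap(n,P,.085,.033)
a=snap('top');b=snap('scene');cv2.imwrite('pics/c5.png',np.hstack([cv2.resize(cv2.cvtColor(c,cv2.COLOR_RGB2BGR),None,fx=2,fy=2) for c in (b['pixels'][100:290,200:400],a['pixels'][100:290,180:380])]))
```

```text
35.675 [0.7 0.7 1.3] [0.4104 0.1808 0.2668] 0.8519519598214218 0.0
top 297 circle [0.6142 0.2677] 0.0223 mean [0.6122 0.2691 0.1132]
top 278 circle [0.5757 0.187 ] 0.022 mean [0.5735 0.1888 0.1134]
top 93 circle [0.6291 0.2016] 0.022 mean [0.6209 0.2035 0.1097]
top 292 circle [0.5573 0.2537] 0.0225 mean [0.5549 0.255  0.1131]
top 285 circle [0.5187 0.1732] 0.0221 mean [0.516  0.1741 0.1136]
top 300 circle [0.5015 0.2404] 0.0223 mean [0.5008 0.242  0.1139]
```

View pics/c5.png

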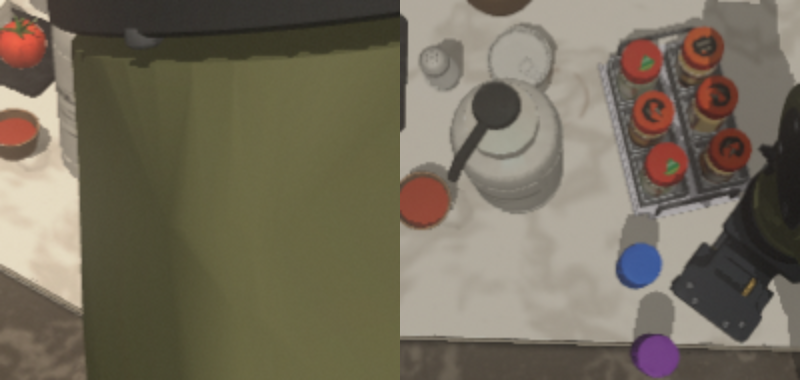

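The top view (right half) shows all six sleeves filled and level, with the new jars at (640,62) and (715,97). The decoys and bystanders haven't moved, and the arm is clear of everything.

```bash
python3 -c "
from plant import r
print(r.finish_job())"
```

```text
the job is handed in; nothing more can be done
None
```

I stood the fallen jar upright on the worktop and let it go, then put it and the other spare into the two empty sleeves, upright and down on the floor. I handed the job in at about 36 s; the hand-in returned no verdict, but the last overhead picture shows all six sleeves filled and nothing else moved.

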